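# Swap the power boards in the test jig

### The arm

A 6-joint arm with a two-finger parallel gripper is mounted at the origin on the work surface. World frame = base frame: x ahead of the robot, y to its left, z up, the work surface at z = 0. Lengths are in m, angles in rad, forces in N, time in s.
With the tool pointing down it reaches from about 0.425 to 1.125 m from the base axis. Payload 14.9 kg.
Tool frame: the origin (TCP) lies on the centre line of the jaws, within the pads' length; the fingertips stand 25 mm ahead of it and the grasp point (between the pads) lies 6 mm ahead of it; z points along the fingers, y is the direction in which the jaws open and shut (so a half turn about z gives the same grasp; the last joint's range is limited). The gripper opens to 91 mm and grips with 3 to 60 N. Pads are 32 mm wide; open, the fingers measure 118 mm over their backs; the gripper's body (76 mm by 178 mm) begins 60 mm behind the grasp point.
Start: joints at [1.094, 0.379, 1.734, -0, 1.028, -0.033], TCP at [0.301, 0.632, 0.239] pointing down, gripper open.
Joint ranges: [-2.77, 2.77], [-0.74, 2.19], [0, 2.66], [-1.06, 4.2], [0.31, 2.87], [-3.08, 3.08]. Speed limits (rad/s): [1.89, 1.89, 2.39, 3.14, 3.14, 3.14].

### API

Orientations are given as a rotation vector (axis times angle).
In Python, from rig import manip gives the robot as it stands. The module is installed in compiled form; this text tells all that it offers.
- The arm moves only by the tool drive_tool, never from a script. Its argument "motion" is a list of rows, each an object of numbers: "x", "y", "z": the shift along the world's x, y, z in cm; "roll": the turn about the world's z in rad; "gripper": the finger opening in cm, from 0 to 9.12. A call has 1 to 10 rows; each row is the pose to reach, as a shift and turn from the pose measured when the call began; what a row does not reach only later rows make up. A row lasts 1/8 s, in which the tool goes at most 62.5 mm and 10.7 degrees, less where a joint would pass 70% of its speed; a pose out of reach is approached as far as the arm can. A call with a gripper value outside its range is refused whole. The fingers move at their own pace and stop on an object; the grip force is fixed at half the most. Time passes only in rows, so rows that repeat a pose let the fingers close. It gives the time, the measured TCP pose, the force and the opening at its end, in the units of the state.
- manip.sense(): the state, without advancing time (a new reading comes with each control period).
- manip.get_image(name): name is "side" or "top"; returns a dict with "color" (420x560x3 uint8, blue, green, red), "range_z" (420x560 float32, m along the optical axis (not along the pixel's ray), 0 where there is no reading), "vfov" (degrees; the focal length in pixels is half the picture's height over the tangent of half this angle, whatever the lens; pixels are square), "cx", "cy" (the principal point, pixels), "k1" (the pictures are not rectified: a ray, as slopes to the right and down, at radius r is drawn at 1 + k1 r^2 times it, then the intrinsics apply), "world_to_cam" (4x4, takes a point from world to camera coordinates). Camera axes: x right, y down, z forward; pixel columns grow to the right and rows downward; lengths in m; the calibration is good to about 2 mm. A picture is of the moment at which its call begins.
- manip.finish_job(): hands the job in, once; it reports no verdict.
The state is a dict: "t": time; "q": joint angles; "qd": joint speeds; "joint_torque": joint torques, N m; "ee_pos": TCP position; "ee_rot": TCP orientation; "contact_force": force on the tool from outside, world axes, zero at the start; "moment": the same for the moment, N m; "grip_width": finger opening in m.
Only numpy, scipy, OpenCV 4.12 (cv2) and the standard library are available. Lean on these libraries where they do the work, as an engineer would, in place of code of your own. Each camera call takes 0.05 s, during which the arm holds its last target. There are 200 camera calls.

### The job

First press the breaker's test button so that its handle drops, before freeing any board. With the supply off, pry the finished boards out of the test jig with their ejector levers and lay them flat in the tray, and put every waiting board in a bay of the jig, pressed fully home and locked by swinging both of its levers inward, upright. Last of all lift the breaker handle back up until it stays. Do not knock over the mug or the flux jar.

Things in the scene. Friction and masses are not known exactly. Their poses are not given: they have to be found in the camera images.
- jig: Fixed grey test jig, base 200 x 220 x 22 mm (x, y, z); origin at the centre of its underside. Two bays along x, each a black bed between guide strips and end posts (2 mm play each side, tops 13 mm above a seated board's underside). A board lies with its y axis along the jig's. An ejector lever stands at both y ends of each bay.
- old_1: Finished board: flat brown base 64 x 120 x 6 mm (x, y, z), finned heat sink 26 x 40 x 40 mm (x, y, z) in its middle (top 46 mm above the underside; grip it by the 26 mm), 0.13-0.25 kg; origin at the centre of the underside, z up. Its long y axis runs from lever to lever, either way round. Starts locked in the front bay; has a square dark block on one side; None if absent.
- old_2: Finished board: flat brown base 64 x 120 x 6 mm (x, y, z), finned heat sink 26 x 40 x 40 mm (x, y, z) in its middle (top 46 mm above the underside; grip it by the 26 mm), 0.13-0.25 kg; origin at the centre of the underside, z up. Its long y axis runs from lever to lever, either way round. Starts locked in the back bay; has a square dark block on one side; None if absent.
- new_1: Waiting board: flat brown base 64 x 120 x 6 mm (x, y, z), finned heat sink 26 x 40 x 40 mm (x, y, z) in its middle (top 46 mm above the underside; grip it by the 26 mm), 0.13-0.25 kg; origin at the centre of the underside, z up. Its long y axis runs from lever to lever, either way round. Starts on the bench, robot's right; has two small black cylinders (17 mm across, 16 mm tall); None if absent.
- new_2: Waiting board: flat brown base 64 x 120 x 6 mm (x, y, z), finned heat sink 26 x 40 x 40 mm (x, y, z) in its middle (top 46 mm above the underside; grip it by the 26 mm), 0.13-0.25 kg; origin at the centre of the underside, z up. Its long y axis runs from lever to lever, either way round. Starts on the bench, robot's right; has two small black cylinders (17 mm across, 16 mm tall); None if absent.
- tray: Fixed shallow black tray 180 x 160 x 18 mm outside, walls 4 mm, floor 4 mm thick; origin at the centre of its underside. Two boards fit flat side by side along its x axis, their long y axes along its y.
- breaker: Fixed white breaker box 90 x 90 x 50 mm; origin at the centre of its underside. Its flip handle falls to its -x side. The round grey test button is on its top, on the -y side of the handle.
- rcd_test (a joint): Test button travel, m: 0 out, 0.008 fully pressed (about 2 N to start, 5 N at the end). Pressing it about 6 mm or more tips the handle over.
- test_top (a point): Centre of the top face of the test button (28 mm across, 68.5 mm above the bench); press straight down.
- rcd_handle (a joint): Breaker handle angle, rad: 0 up (supply on, leaning 0.3 rad to the back, stays by its own weight); past 0.3 it is over centre and falls; 1.85 down (supply off, lying level towards the breaker's -x). Below 0.3 it falls back to 0 by itself.
- handle_grip (a point): Point in the handle's end knob, 58 mm from the pivot; knob 14 mm wide along the breaker's y, 14 mm thick, ends 70 mm from the pivot; the handle weighs 0.08 kg. When down it lies free, 50 mm above the bench; the point turns with the handle.
- handle_pivot (a point): Handle's pivot, fixed on the breaker, 50 mm above the bench; the pivot's axis is the breaker's y axis. The handle lies in the plane through it across that axis.
- bay_front (a point): Centre of the front bay (nearer the robot, on the jig's -x side), on its bed: where the underside centre of a seated board lies, 38 mm above the jig's underside; axes as the jig's.
- ej_front_left (a joint): Angle of the front bay's lever at the jig's +y end, rad: 0 upright, inward (hook over the board's end, locked); 0.85 fully outward. Past 0.45 the hook is clear and the toe lifts that end of the board, 8 mm at 0.85; swung inward it lowers a board lying on the toes and hooks it. Stays where left; about 2 N at the tip, pushed along its arc.
- tip_front_left (a point): Top end of that lever, 58 mm above its hinge when upright; the hinge is fixed on the jig, 64 mm from the bay's centre towards the jig's +y and 34.7 mm above the jig's underside, its axis along the jig's x; the lever is 14 to 18 mm wide along the jig's x and 7 to 10 mm thick, its outer face 8 mm outside the hinge when upright, top then 93 mm above the bench. Turns with the lever.
- ej_front_right (a joint): Angle of the front bay's lever at the jig's -y end, rad: 0 upright, inward (hook over the board's end, locked); 0.85 fully outward. Past 0.45 the hook is clear and the toe lifts that end of the board, 8 mm at 0.85; swung inward it lowers a board lying on the toes and hooks it. Stays where left; about 2 N at the tip, pushed along its arc.
- tip_front_right (a point): Top end of that lever, 58 mm above its hinge when upright; the hinge is fixed on the jig, 64 mm from the bay's centre towards the jig's -y and 34.7 mm above the jig's underside, its axis along the jig's x; the lever is 14 to 18 mm wide along the jig's x and 7 to 10 mm thick, its outer face 8 mm outside the hinge when upright, top then 93 mm above the bench. Turns with the lever.
- bay_back (a point): Centre of the back bay (farther, on the jig's +x side), on its bed: where the underside centre of a seated board lies, 38 mm above the jig's underside; axes as the jig's.
- ej_back_left (a joint): Angle of the back bay's lever at the jig's +y end, rad: 0 upright, inward (hook over the board's end, locked); 0.85 fully outward. Past 0.45 the hook is clear and the toe lifts that end of the board, 8 mm at 0.85; swung inward it lowers a board lying on the toes and hooks it. Stays where left; about 2 N at the tip, pushed along its arc.
- tip_back_left (a point): Top end of that lever, 58 mm above its hinge when upright; the hinge is fixed on the jig, 64 mm from the bay's centre towards the jig's +y and 34.7 mm above the jig's underside, its axis along the jig's x; the lever is 14 to 18 mm wide along the jig's x and 7 to 10 mm thick, its outer face 8 mm outside the hinge when upright, top then 93 mm above the bench. Turns with the lever.
- ej_back_right (a joint): Angle of the back bay's lever at the jig's -y end, rad: 0 upright, inward (hook over the board's end, locked); 0.85 fully outward. Past 0.45 the hook is clear and the toe lifts that end of the board, 8 mm at 0.85; swung inward it lowers a board lying on the toes and hooks it. Stays where left; about 2 N at the tip, pushed along its arc.
- tip_back_right (a point): Top end of that lever, 58 mm above its hinge when upright; the hinge is fixed on the jig, 64 mm from the bay's centre towards the jig's -y and 34.7 mm above the jig's underside, its axis along the jig's x; the lever is 14 to 18 mm wide along the jig's x and 7 to 10 mm thick, its outer face 8 mm outside the hinge when upright, top then 93 mm above the bench. Turns with the lever.
- mug: Bystander: white mug 76 mm across, 90 mm tall; leave it standing.
- flux_jar: Bystander: amber jar 48 mm across, 50 mm tall; leave it standing.
There are look-alikes about, which are no part of the job. Leave any orange look-alike of the breaker alone.

How it is judged:
By the outcome, as a careful person would: the job done as asked, in the order asked, and still so for the second after the job is handed in, with the robot touching nothing.
Of old_1, old_2 only 1 to 2 are there at a start; the rules pass over those that are not, and their reading is None.
Of new_1, new_2 only 1 to 2 are there at a start; the rules pass over those that are not, and their reading is None.
At some moment in a run one of new_1, new_2 may be knocked a few centimetres aside while the robot is not near it.
Once in a run the grip may slacken for a moment while it holds something.
It also fails if it takes over 210 s, if anything falls off the work surface, if the arm or the gripper's body presses on something with over 40 N, if the wrist force passes 120 N, or if a joint passes its speed limit or range.

## Working session

There is one attempt and no reset: what is moved stays moved. The work goes in short steps, Python scripts to look and compute and a tool call to move; the robot and the scene stay as the last step left them, time stands still between calls to the robot, and variables do not carry over. Pictures are saved under pics/ and viewed, about 12 in all and at most 16, crops included, and the job is handed in when it is done.

Besides the shell and the picture viewer there is one more tool, called after "Call:" in YAML: its name, and indented under it one key for each argument. drive_tool: Moves the arm, as the interface text tells. Its arguments: {"type":"object","properties":{"motion":{"type":"array","items":{"type":"object","properties":{"x":{"type":"number"},"y":{"type":"number"},"z":{"type":"number"},"roll":{"type":"number"},"gripper":{"type":"number"}}}}},"required":["motion"]}

```bash
mkdir -p pics; cat > h.py <<'E'
import numpy as np, cv2
from rig import manip
def shot(n):
    d=manip.get_image(n); return d
def cloud(d):
    H,W=d["range_z"].shape; f=H/2/np.tan(np.radians(d["vfov"])/2)
    K=np.array([[f,0,d["cx"]],[0,f,d["cy"]],[0,0,1]])
    u,v=np.meshgrid(np.arange(W),np.arange(H))
    p=cv2.undistortPoints(np.stack([u,v],-1).reshape(-1,1,2).astype(float),K,np.array([d["k1"],0,0,0,0.])).reshape(H,W,2)
    z=d["range_z"]; P=np.stack([p[...,0]*z,p[...,1]*z,z],-1)
    T=np.linalg.inv(d["world_to_cam"]); X=P@T[:3,:3].T+T[:3,3]; X[z==0]=np.nan
    return X
def save(d,name,crop=None,s=1):
    im=d["color"]
    if crop: a,b,c,e=crop; im=im[b:e,a:c]
    cv2.imwrite(f"pics/{name}.png",cv2.resize(im,None,fx=s,fy=s,interpolation=cv2.INTER_CUBIC))
E
python3 - <<'E'
from h import *
for n in("top","side"):
    d=shot(n); save(d,n+"0",s=1.4); X=cloud(d); np.save(n+"0.npy",X); np.save(n+"0c.npy",d["color"])
    print(n,d["vfov"],d["cx"],d["cy"],d["k1"],np.linalg.inv(d["world_to_cam"]).round(3).tolist(),np.nanmin(X.reshape(-1,3),0),np.nanmax(X.reshape(-1,3),0))
s=manip.sense();print({k:np.round(v,3).tolist() for k,v in s.items()})
E
```

```text
top 49.57391849420137 277.43911925870026 213.05018076693665 0.01978031879571326 [[0.026, -0.995, 0.095, 0.361], [-0.999, -0.028, -0.02, -0.071], [0.023, -0.094, -0.995, 1.378], [0.0, 0.0, 0.0, 1.0]] [-0.27305375 -1.48220459 -0.77650365] [1.66410906 1.24483426 0.84855047]
side 55.47378611604479 274.4490787892324 210.63261756247073 -0.06336697333437537 [[-0.856, 0.37, -0.361, 0.834], [0.517, 0.594, -0.616, 0.52], [-0.013, -0.714, -0.7, 0.766], [0.0, 0.0, 0.0, 1.0]] [-2.3452495  -2.31593529 -0.76816364] [1.48419038 0.59126732 0.53508608]
{'t': 0.1, 'q': [1.094, 0.379, 1.735, -0.0, 1.028, -0.033], 'qd': [0.0, -0.002, -0.002, -0.002, -0.001, -0.001], 'joint_torque': [0.003, -76.504, -43.529, 0.065, 0.04, 0.0], 'ee_pos': [0.3, 0.632, 0.238], 'ee_rot': [-0.691, -3.064, 0.001], 'contact_force': [0.195, 0.64, -0.354], 'moment': [-0.022, -0.066, -0.057], 'grip_width': 0.091}
```

View pics/top0.png

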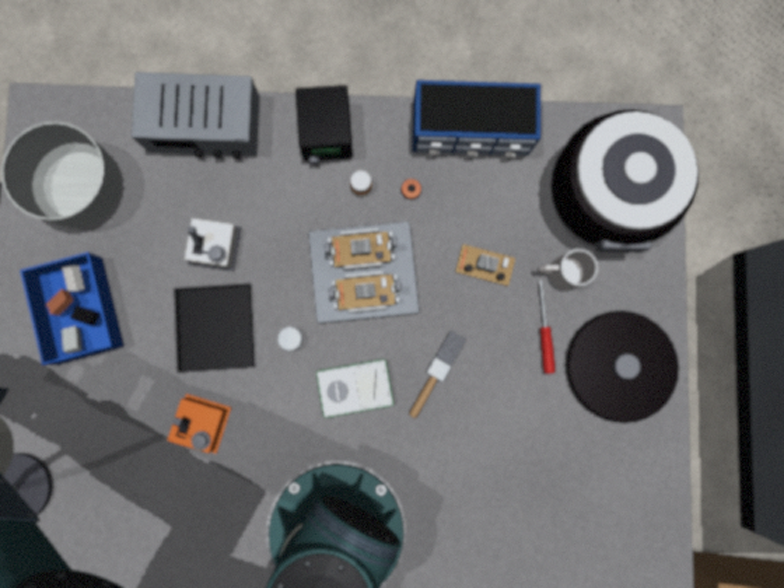

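View pics/side0.png

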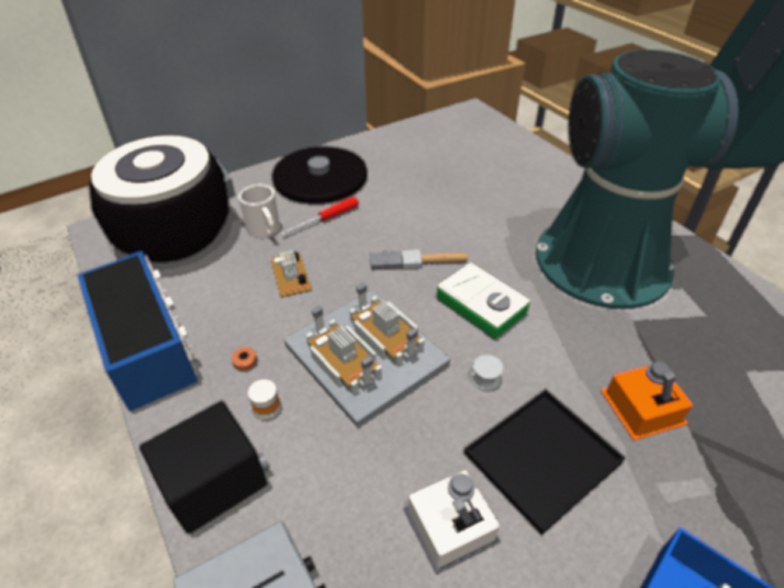

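Top picture: jig with two finished boards (locked) at about (364,272), one waiting board at (486,264), and the black tray at (215,327). The white breaker is at (210,243), with its grey button at (216,254) and its handle at (197,240). The mug is at (575,268) and the flux jar at (360,182).

Look-alikes:
- Orange breaker (198,425), not mine. The white one at (210,243) is.
- Grey-lidded pot (289,338), not the flux jar.
- Blue bin (72,308), not the tray.

Next I check that choice in a close crop and measure.

```bash
python3 - <<'E'
from h import *
c=np.load("top0c.npy");X=np.load("top0.npy")
def crop(a,b,e,f,s): return cv2.resize(c[b:f,a:e],None,fx=s,fy=s,interpolation=cv2.INTER_CUBIC)
A=crop(215,155,305,235,6); B=crop(120,150,180,200,4)[:200]; C=crop(320,165,380,215,4)[:200]
im=np.zeros((480,800,3),np.uint8); im[:480,:540]=A; im[:200,545:785]=B; im[240:440,545:785]=C
cv2.imwrite("pics/crop1.png",im)
def rect(name,box,zlo,zhi,maskf=None):
    a,b,e,f=box; P=X[b:f,a:e].reshape(-1,3); m=(P[:,2]>zlo)&(P[:,2]<zhi)
    if maskf is not None: m&=maskf(c[b:f,a:e].reshape(-1,3).astype(int))
    P=P[m]; r=cv2.minAreaRect(P[:,:2].astype(np.float32)); print(name,m.sum(),np.round(r[0],4),np.round(r[1],3),round(r[2],2),"z",P[:,2].mean().round(4),"med",np.median(P,0).round(4))
rect("bench",(190,240,220,255),-.1,.1)
rect("jig",(215,155,305,235),.012,.034)
rect("jigall",(215,155,305,235),.012,.2)
rect("tray",(118,197,188,270),.006,.03)
rect("breaker",(125,150,175,198),.04,.056)
rect("brk all",(125,150,175,198),.03,.2)
rect("button",(125,150,175,198),.06,.075)
rect("handle",(125,150,175,198),.078,.2)
rect("newbase",(320,170,372,207),.003,.012)
rect("newall",(320,170,372,207),.003,.06)
rect("newsink",(320,170,372,207),.036,.06)
for nm,bx in(("back",(225,160,290,195)),("front",(225,192,292,228))):
    rect(nm+" brown",bx,.038,.05); rect(nm+" sink",bx,.076,.09,); 
    a,b,e,f=bx; P=X[b:f,a:e]; zz=P[...,2]; ys,xs=np.where(zz>.086); print([(x+a,y+b,*P[y,x].round(3)) for y,x in zip(ys,xs)][:30])
rect("mug",(385,172,432,208),.08,.1); rect("flux",(245,118,270,142),.04,.07)
E
```

```text
bench 448 [0.3837 0.1172] [0.042 0.088] 1.51 z 0.0117 med [0.3831 0.1137 0.0017]
jig 2534 [ 0.5458 -0.0431] [0.2  0.22] 7.33 z 0.022 med [ 0.5433 -0.0452  0.0219]
jigall 4797 [ 0.5458 -0.0431] [0.2  0.22] 7.33 z 0.0359 med [ 0.5435 -0.0434  0.0268]
tray 1000 [0.4271 0.2696] [0.207 0.198] 2.55 z 0.0112 med [0.4213 0.271  0.0088]
breaker 783 [0.5971 0.2814] [0.091 0.093] 83.51 z 0.0494 med [0.5997 0.2804 0.0495]
brk all 1014 [0.5969 0.2812] [0.092 0.093] 83.75 z 0.0543 med [0.5953 0.2786 0.0502]
button 95 [0.5816 0.2756] [0.066 0.027] 51.68 z 0.0679 med [0.5718 0.2641 0.0678]
handle 62 [0.6053 0.3002] [0.023 0.016] 0.37 z 0.1046 med [0.6043 0.2982 0.1066]
newbase 691 [ 0.5751 -0.3061] [0.113 0.157] 1.19 z 0.0062 med [ 0.5723 -0.3034  0.0059]
newall 936 [ 0.5751 -0.3061] [0.113 0.157] 1.19 z 0.0127 med [ 0.5688 -0.306   0.0071]
newsink 102 [ 0.5708 -0.3078] [0.039 0.027] 75.77 z 0.0441 med [ 0.5701 -0.3087  0.0447]
back brown 757 [ 0.5914 -0.0374] [0.078 0.138] 7.03 z 0.0444 med [ 0.5891 -0.0308  0.0443]
back sink 104 [ 0.5906 -0.0377] [0.026 0.147] 6.83 z 0.083 med [ 0.5906 -0.0389  0.
[... 5032 characters left out ...]
t64(283), np.int64(207), np.float64(0.501), np.float64(-0.113), np.float64(0.095)), (np.int64(284), np.int64(207), np.float64(0.501), np.float64(-0.116), np.float64(0.094)), (np.int64(285), np.int64(207), np.float64(0.501), np.float64(-0.119), np.float64(0.095)), (np.int64(286), np.int64(207), np.float64(0.502), np.float64(-0.122), np.float64(0.089)), (np.int64(235), np.int64(208), np.float64(0.495), np.float64(0.023), np.float64(0.092)), (np.int64(236), np.int64(208), np.float64(0.494), np.float64(0.02), np.float64(0.098))]
mug 193 [ 0.5652 -0.4903] [0.075 0.109] 43.22 z 0.0889 med [ 0.5648 -0.4968  0.0894]
flux 177 [ 0.7384 -0.0324] [0.046 0.039] 1.57 z 0.0492 med [ 0.7377 -0.0316  0.0495]
```

View pics/crop1.png

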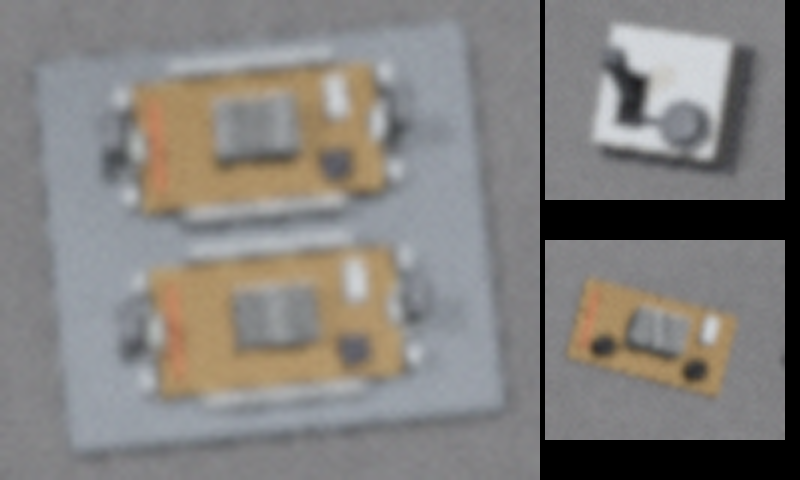

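Crop: two finished boards with a square dark block are locked in the jig. The white breaker has its knob up-left (612,60 in the crop) and its round button at (684,122). The waiting board has two black cylinders. Only one waiting board is present. Next I refine the tray and check obstacle heights along the first path.

```bash
python3 - <<'E'
from h import *
c=np.load("top0c.npy").astype(int);X=np.load("top0.npy")
a,b,e,f=118,197,188,270
P=X[b:f,a:e].reshape(-1,3); m=(c[b:f,a:e].max(2)<55).ravel()
mm=cv2.morphologyEx(m.reshape(f-b,e-a).astype(np.uint8),cv2.MORPH_OPEN,np.ones((5,5))).ravel()>0
r=cv2.minAreaRect(P[mm][:,:2].astype(np.float32));print("tray",r,mm.sum(),np.median(P[mm],0))
S=np.load("side0.npy");
for A in (X,S):
    Q=A.reshape(-1,3)
    n=np.array([.272,-.368]);L=np.hypot(*n);u=n/L
    d=Q[:,:2]-[.3,.632];s=d@u;w=abs(d@[-u[1],u[0]])
    m=(w<.1)&(s>.16)&(s<L+.05)
    for k in np.arange(.16,L+.05,.04): 
        q=Q[m&(s>=k)&(s<k+.04),2]; print(round(k,2),q.max().round(3) if len(q) else None,end="; ")
    print()
# breaker in side view
Q=S.reshape(-1,3);d=Q[:,:2]-[.597,.2812]
R=np.array([[np.cos(-.113),-np.sin(-.113)],[np.sin(-.113),np.cos(-.113)]]);l=d@R
m=(abs(l)<.06).all(1)&(Q[:,2]>.058)
for lo in np.arange(.058,.13,.01):
    k=m&(Q[:,2]>=lo)&(Q[:,2]<lo+.01); print(lo.round(3),k.sum(),np.c_[l[k].min(0),l[k].max(0)].round(4).tolist() if k.any() else '')
# button circle in top
Q=X.reshape(-1,3);l=(Q[:,:2]-[.597,.2812])@R;m=(abs(l)<.05).all(1)&(Q[:,2]>.062)&(Q[:,2]<.074)&(l[:,1]<0)
print("button",l[m].min(0),l[m].max(0),cv2.minEnclosingCircle(Q[m][:,:2].astype(np.float32)),Q[m,2].mean())
E
```

```text
tray ((0.42102375626564026, 0.26901859045028687), (0.17100538313388824, 0.15645691752433777), 6.518975257873535) 2730 [nan nan nan]
0.16 0.075; 0.2 0.075; 0.24 0.008; 0.28 0.023; 0.32 0.024; 0.36 0.051; 0.4 0.081; 0.44 0.123; 0.48 0.057; 
0.16 0.072; 0.2 0.074; 0.24 0.019; 0.28 0.02; 0.32 0.021; 0.36 0.052; 0.4 0.115; 0.44 0.121; 0.48 0.054; 
0.058 96 [[-0.0367, 0.0004], [-0.0297, 0.0299]]
0.068 109 [[-0.0359, 0.0013], [-0.0298, 0.03]]
0.078 11 [[-0.0045, 0.0052], [0.0279, 0.0302]]
0.088 12 [[-0.0012, 0.0071], [0.0287, 0.0299]]
0.098 16 [[0.0001, 0.0137], [0.0285, 0.0303]]
0.108 65 [[0.0034, 0.0174], [0.0175, 0.0308]]
0.118 8 [[0.0058, 0.0114], [0.0189, 0.027]]
0.128 0 
button [-0.03776402 -0.03579018] [-0.00797121 -0.00730534] ((0.5721035003662109, 0.26019608974456787), 0.01648729108273983) 0.06810629063625648
```

Call:
drive_tool:
  motion:
    - {"x":3,"y":-4,"z":0,"roll":-0.1,"gripper":0}
    - {"x":6,"y":-8,"z":0,"roll":-0.25,"gripper":0}
    - {"x":9.5,"y":-12.5,"z":0,"roll":-0.4,"gripper":0}
    - {"x":13,"y":-17.5,"z":0,"roll":-0.55,"gripper":0}
    - {"x":16.5,"y":-22,"z":-2,"roll":-0.7,"gripper":0}
    - {"x":20,"y":-27,"z":-4,"roll":-0.85,"gripper":0}
    - {"x":23.5,"y":-32,"z":-6,"roll":-1.0,"gripper":0}
    - {"x":27.2,"y":-36.9,"z":-8,"roll":-1.0,"gripper":0}
    - {"x":27.2,"y":-36.9,"z":-11,"roll":-1.0,"gripper":0}
    - {"x":27.2,"y":-36.9,"z":-12.5,"roll":-1.0,"gripper":0}

```text
t: 1.35
ee_pos: [0.5719, 0.2619, 0.1116]
ee_rot: [-2.076, -2.355, 0.004]
contact_force: [-0.2, -0.1, 0.4]
grip_width: 0.0001
```

Call:
drive_tool:
  motion:
    - {"x":0,"z":-1.0,"gripper":0}
    - {"z":-1.8,"gripper":0}
    - {"z":-2.2,"gripper":0}
    - {"z":-2.5,"gripper":0}
    - {"z":-2.5,"gripper":0}

```text
schema error: expected keys x, y, z, roll, gripper
```

```bash
python3 - <<'E'
from h import *
s=manip.sense();print(s["t"],s["ee_pos"],s["contact_force"])
d=shot("side");X=cloud(d);Q=X.reshape(-1,3);a=-.113
R=np.array([[np.cos(a),-np.sin(a)],[np.sin(a),np.cos(a)]]);l=(Q[:,:2]-[.597,.2812])@R
m=(l[:,1]>.01)&(l[:,1]<.04)&(l[:,0]>-.1)&(l[:,0]<.03)&(Q[:,2]>.035)&(Q[:,2]<.13)
for lo in np.arange(-.1,.03,.01):
    k=m&(l[:,0]>=lo)&(l[:,0]<lo+.01);print(round(lo,2),k.sum(),Q[k,2].max().round(3) if k.any() else '',end='; ')
E
```

```text
1.35 [0.57189522 0.2619239  0.11159646] [-0.1839062  -0.14934802  0.39444994]
-0.1 0 ; -0.09 0 ; -0.08 0 ; -0.07 0 ; -0.06 0 ; -0.05 36 0.053; -0.04 83 0.054; -0.03 87 0.055; -0.02 64 0.062; -0.01 87 0.106; -0.0 153 0.119; 0.01 136 0.118; 0.02 89 0.054;
```

```bash
cat > hc.py <<'E'
from h import *
s=manip.sense();print(s["t"],s["ee_pos"].round(4),s["contact_force"].round(2))
d=shot("side");X=cloud(d);Q=X.reshape(-1,3);a=-.113
R=np.array([[np.cos(a),-np.sin(a)],[np.sin(a),np.cos(a)]]);l=(Q[:,:2]-[.597,.2812])@R
m=(l[:,1]>.01)&(l[:,1]<.04)&(l[:,0]>-.1)&(l[:,0]<.03)&(Q[:,2]>.035)&(Q[:,2]<.13)
for lo in np.arange(-.1,.03,.01):
    k=m&(l[:,0]>=lo)&(l[:,0]<lo+.01);print(round(lo,2),k.sum(),Q[k,2].max().round(3) if k.any() else '',l[k,1].min().round(3) if k.any() else '',l[k,1].max().round(3) if k.any() else '',end='; ')
E
```

Call:
drive_tool:
  motion:
    - {"x":0,"y":0,"z":-1.0,"roll":0,"gripper":0}
    - {"x":0,"y":0,"z":-1.8,"roll":0,"gripper":0}
    - {"x":0,"y":0,"z":-2.2,"roll":0,"gripper":0}
    - {"x":0,"y":0,"z":-2.5,"roll":0,"gripper":0}
    - {"x":0,"y":0,"z":-2.5,"roll":0,"gripper":0}

```text
t: 2.02
ee_pos: [0.5712, 0.2627, 0.0858]
ee_rot: [-2.075, -2.356, 0.005]
contact_force: [-2.1, 2.4, 4.0]
grip_width: 0.0001
```

```bash
python3 hc.py
```

```text
2.025 [0.5712 0.2627 0.0858] [-2.15  2.36  4.04]
-0.1 0   ; -0.09 1 0.057 0.029 0.029; -0.08 42 0.061 0.019 0.031; -0.07 49 0.063 0.017 0.031; -0.06 42 0.061 0.017 0.03; -0.05 58 0.059 0.01 0.04; -0.04 82 0.058 0.012 0.04; -0.03 88 0.058 0.01 0.04; -0.02 93 0.058 0.01 0.04; -0.01 89 0.054 0.01 0.04; -0.0 90 0.054 0.01 0.04; 0.01 92 0.054 0.01 0.04; 0.02 93 0.054 0.01 0.04;
```

Handle is down (knob now at local x ≈ -0.06…-0.08, z ≈ 0.06). Now the front-left lever.

Call:
drive_tool:
  motion:
    - {"x":0,"y":0,"z":3,"roll":0,"gripper":0}
    - {"x":0,"y":-3,"z":6.4,"roll":0,"gripper":0}
    - {"x":-2,"y":-8,"z":7,"roll":0,"gripper":0}
    - {"x":-3.5,"y":-13.5,"z":7,"roll":0,"gripper":0}
    - {"x":-5,"y":-19,"z":7,"roll":0,"gripper":0}
    - {"x":-7.6,"y":-24.5,"z":7,"roll":0,"gripper":0}
    - {"x":-7.6,"y":-27,"z":6.5,"roll":0,"gripper":0}
    - {"x":-7.6,"y":-27,"z":4.5,"roll":0,"gripper":0}
    - {"x":-7.6,"y":-27,"z":3.0,"roll":0,"gripper":0}
    - {"x":-7.6,"y":-27,"z":2.7,"roll":0,"gripper":0}

```text
t: 3.32
ee_pos: [0.4948, -0.0071, 0.112]
ee_rot: [-2.074, -2.356, 0.007]
contact_force: [0.3, 0.3, 0.3]
grip_width: 0.0006
```

Call:
drive_tool:
  motion:
    - {"x":-0.1,"y":0.7,"z":0,"roll":0,"gripper":0}
    - {"x":-0.2,"y":1.2,"z":-0.2,"roll":0,"gripper":0}
    - {"x":-0.25,"y":1.7,"z":-0.5,"roll":0,"gripper":0}
    - {"x":-0.3,"y":2.2,"z":-0.8,"roll":0,"gripper":0}
    - {"x":-0.35,"y":2.8,"z":-1.1,"roll":0,"gripper":0}
    - {"x":-0.45,"y":3.3,"z":-1.4,"roll":0,"gripper":0}
    - {"x":-0.5,"y":3.8,"z":-1.7,"roll":0,"gripper":0}
    - {"x":-0.55,"y":4.2,"z":-1.9,"roll":0,"gripper":0}
    - {"x":-0.55,"y":4.3,"z":-1.9,"roll":0,"gripper":0}

```text
t: 4.45
ee_pos: [0.4893, 0.0355, 0.0929]
ee_rot: [-2.073, -2.358, 0.008]
contact_force: [0.4, -17.0, 3.9]
grip_width: 0.0004
```

```bash
cat > lev.py <<'E'
from h import *
import sys
s=manip.sense();print(s["t"],s["ee_pos"].round(4),s["contact_force"].round(2))
a=.127;R=np.array([[np.cos(a),-np.sin(a)],[np.sin(a),np.cos(a)]])
for n in("top","side"):
    d=shot(n);X=cloud(d);np.save(n+".npy",X);Q=X.reshape(-1,3);l=(Q[:,:2]-[.5458,-.0431])@R
    if len(sys.argv)>1: save(d,n+sys.argv[1],(210,150,310,240) if n=="top" else (195,190,330,310),4)
    for bn,bx in(("front",-.046),("back",.046)):
        for sd,sg in(("L",1),("R",-1)):
            y=l[:,1]*sg;m=(abs(l[:,0]-bx)<.012)&(y>.062)&(y<.125)&(Q[:,2]>.05)&(Q[:,2]<.11)
            m2=m&(Q[:,2]>np.nanpercentile(Q[m,2],80)) if m.sum()>4 else m
            print(n,bn,sd,m.sum(),"top z %.3f"%Q[m,2].max() if m.any() else '',"y@top",np.median(y[m2]).round(4),"ymax",y[m].max().round(4) if m.any() else '')
E
python3 lev.py
```

```text
4.45 [0.4893 0.0355 0.0929] [  0.41 -17.04   3.89]
top front L 0  y@top nan ymax 
top front R 25 top z 0.098 y@top 0.0695 ymax 0.0728
top back L 0  y@top nan ymax 
top back R 33 top z 0.099 y@top 0.0707 ymax 0.0745
side front L 232 top z 0.110 y@top 0.1019 ymax 0.1161
side front R 35 top z 0.095 y@top 0.0647 ymax 0.0687
side back L 111 top z 0.096 y@top 0.0727 ymax 0.0779
side back R 71 top z 0.098 y@top 0.0666 ymax 0.0713
  return _methods._mean(a, axis=axis, dtype=dtype,
  ret = ret.dtype.type(ret / rcount)
```

Call:
drive_tool:
  motion:
    - {"x":0.2,"y":-0.6,"z":1.0,"roll":0,"gripper":0}
    - {"x":0.3,"y":-2,"z":4,"roll":0,"gripper":0}
    - {"x":3,"y":-3.1,"z":5,"roll":0,"gripper":0}
    - {"x":7,"y":-3.1,"z":5,"roll":0,"gripper":0}
    - {"x":9.7,"y":-3.1,"z":5,"roll":0,"gripper":0}
    - {"x":9.7,"y":-3.1,"z":4,"roll":0,"gripper":0}
    - {"x":9.7,"y":-3.1,"z":2,"roll":0,"gripper":0}
    - {"x":9.7,"y":-3.1,"z":1.9,"roll":0,"gripper":0}

```text
t: 5.55
ee_pos: [0.5841, 0.0044, 0.1098]
ee_rot: [-2.071, -2.355, 0.012]
contact_force: [-0.9, -0.4, 0.3]
grip_width: 0.0003
```

Call:
drive_tool:
  motion:
    - {"x":-0.1,"y":0.7,"z":0,"roll":0,"gripper":0}
    - {"x":-0.2,"y":1.2,"z":-0.2,"roll":0,"gripper":0}
    - {"x":-0.25,"y":1.7,"z":-0.5,"roll":0,"gripper":0}
    - {"x":-0.3,"y":2.2,"z":-0.8,"roll":0,"gripper":0}
    - {"x":-0.35,"y":2.8,"z":-1.1,"roll":0,"gripper":0}
    - {"x":-0.45,"y":3.3,"z":-1.4,"roll":0,"gripper":0}
    - {"x":-0.5,"y":3.8,"z":-1.7,"roll":0,"gripper":0}
    - {"x":-0.55,"y":4.1,"z":-1.9,"roll":0,"gripper":0}
    - {"x":-0.55,"y":4.2,"z":-1.9,"roll":0,"gripper":0}

```text
t: 6.68
ee_pos: [0.5788, 0.0455, 0.091]
ee_rot: [-2.071, -2.357, 0.014]
contact_force: [-1.0, -19.8, 6.5]
grip_width: 0.0004
```

Call:
drive_tool:
  motion:
    - {"x":0.1,"y":-0.6,"z":1.0,"roll":0,"gripper":0}
    - {"x":0.3,"y":-2,"z":4.0,"roll":0,"gripper":0}
    - {"x":0.8,"y":-5,"z":5,"roll":0,"gripper":0}
    - {"x":1.3,"y":-9,"z":5,"roll":0,"gripper":0}
    - {"x":1.8,"y":-12.4,"z":5,"roll":0,"gripper":0}
    - {"x":1.8,"y":-12.4,"z":4,"roll":0,"gripper":0}
    - {"x":1.8,"y":-12.4,"z":2.2,"roll":0,"gripper":0}
    - {"x":1.8,"y":-12.4,"z":2.1,"roll":0,"gripper":0}

```text
t: 7.68
ee_pos: [0.5955, -0.0775, 0.11]
ee_rot: [-2.068, -2.356, 0.017]
contact_force: [0.1, 0.3, 0.2]
grip_width: 0.0006
```

Call:
drive_tool:
  motion:
    - {"x":0.1,"y":-0.7,"z":0,"roll":0,"gripper":0}
    - {"x":0.2,"y":-1.2,"z":-0.2,"roll":0,"gripper":0}
    - {"x":0.25,"y":-1.7,"z":-0.5,"roll":0,"gripper":0}
    - {"x":0.3,"y":-2.2,"z":-0.8,"roll":0,"gripper":0}
    - {"x":0.35,"y":-2.8,"z":-1.1,"roll":0,"gripper":0}
    - {"x":0.45,"y":-3.3,"z":-1.4,"roll":0,"gripper":0}
    - {"x":0.5,"y":-3.8,"z":-1.7,"roll":0,"gripper":0}
    - {"x":0.55,"y":-4.1,"z":-1.9,"roll":0,"gripper":0}
    - {"x":0.55,"y":-4.2,"z":-1.9,"roll":0,"gripper":0}

```text
t: 8.8
ee_pos: [0.6004, -0.118, 0.0912]
ee_rot: [-2.067, -2.352, 0.015]
contact_force: [-4.7, 24.9, 14.6]
grip_width: 0.0004
```

Call:
drive_tool:
  motion:
    - {"x":-0.1,"y":0.6,"z":1.0,"roll":0,"gripper":0}
    - {"x":-0.3,"y":2.0,"z":4.0,"roll":0,"gripper":0}
    - {"x":-3,"y":2.7,"z":5,"roll":0,"gripper":0}
    - {"x":-7,"y":2.7,"z":5,"roll":0,"gripper":0}
    - {"x":-9.5,"y":2.7,"z":5,"roll":0,"gripper":0}
    - {"x":-9.5,"y":2.7,"z":4,"roll":0,"gripper":0}
    - {"x":-9.5,"y":2.7,"z":2.2,"roll":0,"gripper":0}
    - {"x":-9.5,"y":2.7,"z":2.1,"roll":0,"gripper":0}

```text
t: 9.8
ee_pos: [0.5052, -0.0909, 0.1104]
ee_rot: [-2.065, -2.351, 0.017]
contact_force: [0.2, 0.8, 0.2]
grip_width: 0.0005
```

Call:
drive_tool:
  motion:
    - {"x":0.1,"y":-0.7,"z":0,"roll":0,"gripper":0}
    - {"x":0.2,"y":-1.2,"z":-0.2,"roll":0,"gripper":0}
    - {"x":0.25,"y":-1.7,"z":-0.5,"roll":0,"gripper":0}
    - {"x":0.3,"y":-2.2,"z":-0.8,"roll":0,"gripper":0}
    - {"x":0.35,"y":-2.8,"z":-1.1,"roll":0,"gripper":0}
    - {"x":0.45,"y":-3.3,"z":-1.4,"roll":0,"gripper":0}
    - {"x":0.5,"y":-3.8,"z":-1.7,"roll":0,"gripper":0}
    - {"x":0.55,"y":-4.1,"z":-1.9,"roll":0,"gripper":0}

```text
t: 10.8
ee_pos: [0.5104, -0.1308, 0.0916]
ee_rot: [-2.065, -2.347, 0.015]
contact_force: [-6.1, 41.2, 38.2]
grip_width: 0.0001
```

Call:
drive_tool:
  motion:
    - {"x":-0.1,"y":0.8,"z":1.0,"roll":0,"gripper":0}
    - {"x":-0.3,"y":3.0,"z":5.0,"roll":0,"gripper":2}
    - {"x":-1,"y":8.2,"z":8,"roll":0,"gripper":5.5}
    - {"x":-6,"y":12,"z":12,"roll":0,"gripper":5.5}
    - {"x":-8,"y":18,"z":14,"roll":0,"gripper":5.5}
    - {"x":-8,"y":24,"z":14,"roll":0,"gripper":5.5}
    - {"x":-8,"y":24,"z":14,"roll":0,"gripper":5.5}

```text
t: 11.68
ee_pos: [0.43, 0.1118, 0.2324]
ee_rot: [-2.062, -2.351, 0.013]
contact_force: [0.6, -1.1, 0.1]
grip_width: 0.0546
```

```bash
python3 lev.py 1 2>/dev/null; python3 - <<'E'
import cv2,numpy as np
a=cv2.imread("pics/top1.png");b=cv2.imread("pics/side1.png");h=max(a.shape[0],b.shape[0])
z=np.zeros((h,a.shape[1]+b.shape[1],3),np.uint8);z[:a.shape[0],:a.shape[1]]=a;z[:b.shape[0],a.shape[1]:]=b
cv2.imwrite("pics/j1.png",cv2.resize(z,None,fx=.85,fy=.85))
E
```

```text
11.675 [0.43   0.1118 0.2324] [ 0.57 -1.08  0.11]
top front L 73 top z 0.077 y@top 0.1061 ymax 0.1122
top front R 71 top z 0.078 y@top 0.1062 ymax 0.1126
top back L 79 top z 0.079 y@top 0.1055 ymax 0.1129
top back R 74 top z 0.078 y@top 0.1067 ymax 0.1124
side front L 81 top z 0.077 y@top 0.1105 ymax 0.1155
side front R 103 top z 0.076 y@top 0.1013 ymax 0.1075
side back L 89 top z 0.077 y@top 0.1108 ymax 0.117
side back R 114 top z 0.076 y@top 0.1012 ymax 0.1091
```

View pics/j1.png

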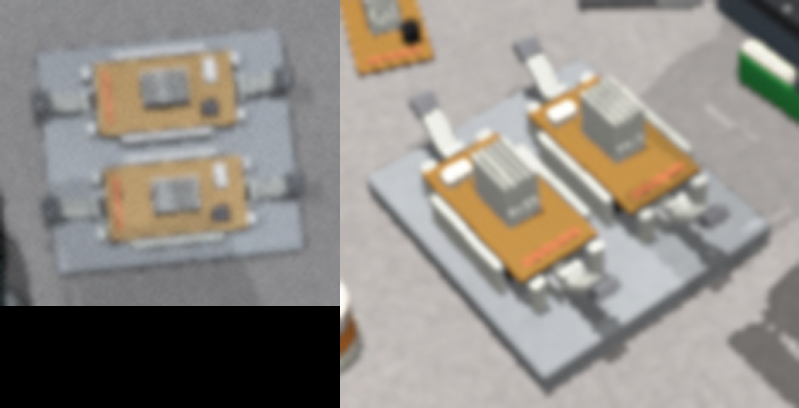

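All four levers are fully out (top-view tips at |y| ≈ 0.106, z ≈ 0.077) and the boards are raised. Now I grip the front board.

Call:
drive_tool:
  motion:
    - {"x":2,"y":-5,"z":0,"roll":0,"gripper":5.5}
    - {"x":4.5,"y":-10,"z":-1,"roll":0,"gripper":5.5}
    - {"x":7.0,"y":-15,"z":-3,"roll":0,"gripper":5.5}
    - {"x":7.0,"y":-16.1,"z":-7,"roll":0,"gripper":5.5}
    - {"x":7.0,"y":-16.1,"z":-11,"roll":0,"gripper":5.5}
    - {"x":7.0,"y":-16.1,"z":-14.0,"roll":0,"gripper":5.5}
    - {"x":7.0,"y":-16.1,"z":-14.6,"roll":0,"gripper":5.5}
    - {"x":7.0,"y":-16.1,"z":-14.6,"roll":0,"gripper":1.5}
    - {"x":7.0,"y":-16.1,"z":-14.6,"roll":0,"gripper":1.5}
    - {"x":7.0,"y":-16.1,"z":-14.6,"roll":0,"gripper":1.5}

```text
t: 13.02
ee_pos: [0.5009, -0.0513, 0.0867]
ee_rot: [-2.064, -2.351, 0.014]
contact_force: [0.9, -0.3, 1.0]
grip_width: 0.028
```

Call:
drive_tool:
  motion:
    - {"x":0,"y":0,"z":0,"roll":0,"gripper":0.5}
    - {"x":0,"y":0,"z":0,"roll":0,"gripper":0.5}
    - {"x":0,"y":0,"z":1,"roll":0,"gripper":0.5}
    - {"x":0,"y":0,"z":3,"roll":0,"gripper":0.5}
    - {"x":0,"y":0,"z":6,"roll":0,"gripper":0.5}
    - {"x":0,"y":0,"z":10,"roll":0,"gripper":0.5}
    - {"x":0,"y":0,"z":10,"roll":0,"gripper":0.5}

```text
t: 13.9
ee_pos: [0.5023, -0.0515, 0.1897]
ee_rot: [-2.066, -2.354, 0.01]
contact_force: [-0.2, 0.0, -2.1]
grip_width: 0.0261
```

Call:
drive_tool:
  motion:
    - {"x":-2,"y":4,"z":0,"roll":0,"gripper":0.5}
    - {"x":-4,"y":9,"z":0,"roll":-0.03,"gripper":0.5}
    - {"x":-6,"y":14,"z":0,"roll":-0.03,"gripper":0.5}
    - {"x":-8,"y":19,"z":0,"roll":-0.03,"gripper":0.5}
    - {"x":-10,"y":24,"z":0,"roll":-0.03,"gripper":0.5}
    - {"x":-12,"y":29,"z":0,"roll":-0.03,"gripper":0.5}
    - {"x":-12.3,"y":31.4,"z":0,"roll":-0.03,"gripper":0.5}
    - {"x":-12.3,"y":31.4,"z":-4,"roll":-0.03,"gripper":0.5}
    - {"x":-12.3,"y":31.4,"z":-8,"roll":-0.03,"gripper":0.5}
    - {"x":-12.3,"y":31.4,"z":-9,"roll":-0.03,"gripper":0.5}

```text
t: 15.15
ee_pos: [0.3775, 0.2615, 0.0973]
ee_rot: [-2.1, -2.321, 0.017]
contact_force: [-1.2, 0.1, -1.5]
grip_width: 0.0257
```

```bash
python3 - <<'E'
from h import *
s=manip.sense();print(s["ee_pos"].round(4),s["contact_force"].round(1),s["grip_width"])
d=shot("side");save(d,"tr1",(280,230,500,400),3.5)
E
```

```text
[0.3775 0.2615 0.0973] [-1.2  0.1 -1.5] 0.025744874615580574
```

View pics/tr1.png

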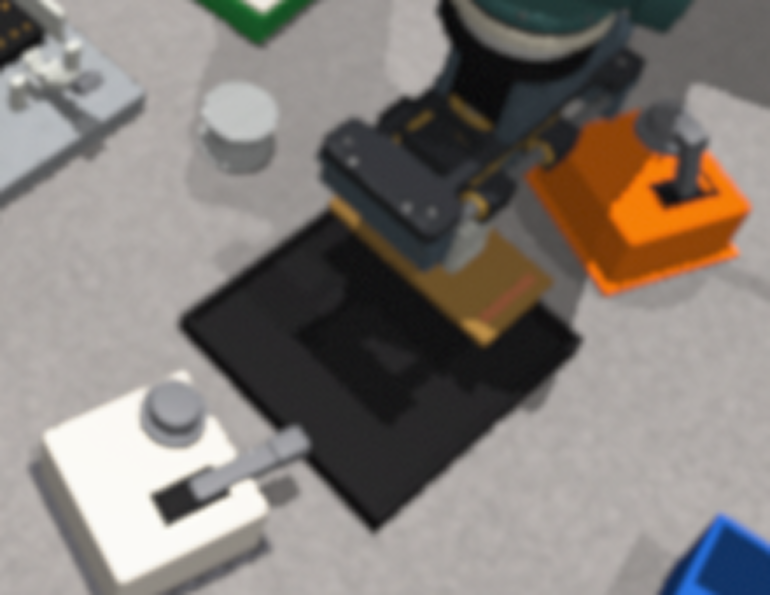

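Board is level over the tray's -x half. The white breaker's handle lies down at about (255,460) in the crop. Before lowering I check how far the gripper body clears the orange breaker.

```bash
python3 - <<'E'
from h import *
c=np.load("top0c.npy").astype(int)
for n in("top","side"):
    X=np.load(n+"0.npy");Q=X.reshape(-1,3)
    m=(Q[:,0]>.12)&(Q[:,0]<.33)&(Q[:,1]>.2)&(Q[:,1]<.42)
    for lo in(.02,.06,.08,.1,.12):
        k=m&(Q[:,2]>lo)&(Q[:,2]<lo+.03);print(n,lo,k.sum(),Q[k].min(0).round(3) if k.any() else '',Q[k].max(0).round(3) if k.any() else '')
E
```

```text
top 0.02 558 [0.163 0.234 0.02 ] [0.33  0.346 0.05 ]
top 0.06 102 [0.174 0.256 0.06 ] [0.225 0.314 0.09 ]
top 0.08 14 [0.216 0.299 0.082] [0.232 0.314 0.108]
top 0.1 43 [0.221 0.298 0.104] [0.239 0.314 0.123]
top 0.12 4 [0.225 0.302 0.12 ] [0.231 0.313 0.123]
side 0.02 962 [0.174 0.239 0.02 ] [0.33  0.348 0.05 ]
side 0.06 161 [0.174 0.265 0.06 ] [0.231 0.321 0.09 ]
side 0.08 63 [0.221 0.303 0.081] [0.237 0.319 0.11 ]
side 0.1 80 [0.225 0.302 0.101] [0.241 0.319 0.12 ]
side 0.12 1 [0.229 0.317 0.12 ] [0.229 0.317 0.12 ]
```

Call:
drive_tool:
  motion:
    - {"x":0.1,"y":0.1,"z":-2,"roll":0,"gripper":0.5}
    - {"x":0.1,"y":0.1,"z":-4,"roll":0,"gripper":0.5}
    - {"x":0.1,"y":0.1,"z":-4.8,"roll":0,"gripper":0.5}
    - {"x":0.1,"y":0.1,"z":-5.1,"roll":0,"gripper":0.5}

```text
t: 15.7
ee_pos: [0.3793, 0.2628, 0.0471]
ee_rot: [-2.1, -2.321, 0.015]
contact_force: [0.2, 0.5, -1.8]
grip_width: 0.0256
```

Call:
drive_tool:
  motion:
    - {"x":0,"y":0,"z":0,"roll":0,"gripper":3.5}
    - {"x":0,"y":0,"z":0,"roll":0,"gripper":4.5}
    - {"x":0,"y":0,"z":0,"roll":0,"gripper":5.0}
    - {"x":0,"y":0,"z":3,"roll":0,"gripper":5.5}
    - {"x":0,"y":0,"z":8,"roll":0,"gripper":5.5}
    - {"x":0,"y":-2,"z":12,"roll":0,"gripper":5.5}
    - {"x":1,"y":-7,"z":14,"roll":0,"gripper":5.5}
    - {"x":3,"y":-12,"z":14,"roll":0.03,"gripper":5.5}

```text
t: 16.7
ee_pos: [0.41, 0.142, 0.1891]
ee_rot: [-2.064, -2.356, 0.011]
contact_force: [1.5, 1.1, -0.0]
grip_width: 0.0549
```

```bash
python3 - <<'E'
from h import *
s=manip.sense();print(s["ee_pos"].round(4),s["contact_force"].round(1),s["grip_width"])
d=shot("top");X=cloud(d);c=d["color"].astype(int);Q=X.reshape(-1,3)
def rect(n,m):
    r=cv2.minAreaRect(Q[m][:,:2].astype(np.float32));print(n,m.sum(),np.round(r[0],4),np.round(r[1],3),round(r[2],1),Q[m,2].mean().round(4))
b=c.reshape(-1,3);brown=(b[:,2]-b[:,0]>40)&(Q[:,2]<.06)
t=(Q[:,0]>.31)&(Q[:,0]<.53)&(Q[:,1]>.17)&(Q[:,1]<.37)
rect("board",t&brown&(Q[:,2]>.004)&(Q[:,2]<.02)); rect("sink",t&(Q[:,2]>.04)&(Q[:,2]<.058)&(Q[:,0]<.45))
j=(Q[:,0]>.55)&(Q[:,0]<.64)&(Q[:,1]>-.08)&(Q[:,1]<.0)
rect("sinkback",j&(Q[:,2]>.085)&(Q[:,2]<.1))
dk=t&(b.max(1)<60)&~np.isnan(Q[:,0]);rect("traydark",dk&(Q[:,2]<.025))
save(d,"tr2",(105,180,215,285),5)
E
```

```text
[0.41   0.142  0.1891] [ 1.5  1.1 -0. ] 0.0549473436217466
board 0 [0. 0.] [0. 0.] 0.0 nan
sink 0 [0. 0.] [0. 0.] 0.0 nan
sinkback 97 [ 0.592  -0.0391] [0.027 0.039] 7.9 0.091
traydark 373 [0.4296 0.2973] [0.148 0.106] 5.8 0.0065<stdin>:5: RuntimeWarning: Mean of empty slice.
  ret = ret.dtype.type(ret / rcount)
```

View pics/tr2.png

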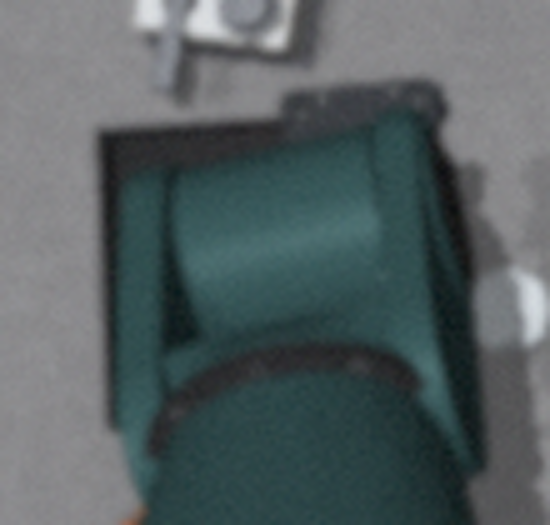

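The arm hides the tray here, so I go to the back board and look again from there.

Call:
drive_tool:
  motion:
    - {"x":4,"y":-4,"z":0,"roll":0,"gripper":5.5}
    - {"x":8,"y":-8,"z":0,"roll":0,"gripper":5.5}
    - {"x":12,"y":-12,"z":0,"roll":0,"gripper":5.5}
    - {"x":16,"y":-16,"z":0,"roll":0,"gripper":5.5}
    - {"x":18.2,"y":-18.1,"z":-2,"roll":0,"gripper":5.5}
    - {"x":18.2,"y":-18.1,"z":-5,"roll":0,"gripper":5.5}
    - {"x":18.2,"y":-18.1,"z":-9,"roll":0,"gripper":5.5}
    - {"x":18.2,"y":-18.1,"z":-10.2,"roll":0,"gripper":5.5}
    - {"x":18.2,"y":-18.1,"z":-10.2,"roll":0,"gripper":5.5}

```text
t: 17.88
ee_pos: [0.5932, -0.0431, 0.0864]
ee_rot: [-2.064, -2.356, 0.014]
contact_force: [0.6, 0.2, 0.1]
grip_width: 0.0552
```

Call:
drive_tool:
  motion:
    - {"x":0,"y":0,"z":0,"roll":0,"gripper":1.5}
    - {"x":0,"y":0,"z":0,"roll":0,"gripper":0.5}
    - {"x":0,"y":0,"z":0,"roll":0,"gripper":0.5}
    - {"x":0,"y":0,"z":0,"roll":0,"gripper":0.5}
    - {"x":0,"y":0,"z":0,"roll":0,"gripper":0.5}
    - {"x":0,"y":0,"z":1,"roll":0,"gripper":0.5}
    - {"x":0,"y":0,"z":3,"roll":0,"gripper":0.5}
    - {"x":0,"y":0,"z":6,"roll":0,"gripper":0.5}
    - {"x":0,"y":0,"z":10,"roll":0,"gripper":0.5}

```text
t: 19.0
ee_pos: [0.5928, -0.0431, 0.188]
ee_rot: [-2.064, -2.356, 0.015]
contact_force: [1.2, 0.1, -1.5]
grip_width: 0.026
```

```bash
cat > tray.py <<'E'
from h import *
import sys
s=manip.sense();print(s["ee_pos"].round(4),s["contact_force"].round(1),s["grip_width"])
d=shot("top");X=cloud(d);c=d["color"].astype(int);Q=X.reshape(-1,3)
def rect(n,m):
    r=cv2.minAreaRect(Q[m][:,:2].astype(np.float32));print(n,m.sum(),np.round(r[0],4),np.round(r[1],3),round(r[2],1),Q[m,2].mean().round(4))
b=c.reshape(-1,3);brown=(b[:,2]-b[:,0]>40)
t=(Q[:,0]>.31)&(Q[:,0]<.53)&(Q[:,1]>.17)&(Q[:,1]<.37)
for nm,k in(("lo",t&(Q[:,0]<.421)),("hi",t&(Q[:,0]>.421))):
    rect(nm+" board",k&brown&(Q[:,2]>.004)&(Q[:,2]<.02)); rect(nm+" sink",k&(Q[:,2]>.042)&(Q[:,2]<.058))
rect("traydark",t&(b.max(1)<60)&(Q[:,2]<.025)&(Q[:,2]>-.002))
n=(Q[:,0]>.48)&(Q[:,0]<.68)&(Q[:,1]<-.2)&(Q[:,1]>-.42);rect("newsink",n&(Q[:,2]>.04)&(Q[:,2]<.05)); rect("newboard",n&brown&(Q[:,2]>.003)&(Q[:,2]<.012))
E
python3 tray.py
```

```text
[ 0.5928 -0.0431  0.188 ] [ 1.2  0.1 -1.5] 0.02600215813032768
lo board 646 [0.3779 0.2628] [0.066 0.122] 5.8 0.0094
lo sink 76 [0.3765 0.2614] [0.026 0.041] 6.1 0.0487
hi board 0 [0. 0.] [0. 0.] 0.0 nan
hi sink 14 [0.5238 0.3086] [0.009 0.015] 7.0 0.0548
traydark 1652 [0.4194 0.27  ] [0.172 0.159] 5.5 0.0049
newsink 85 [ 0.5604 -0.3517] [0.13  0.026] 76.4 0.045
newboard 448 [ 0.5715 -0.3077] [0.119 0.063] 76.6 0.007tray.py:6: RuntimeWarning: Mean of empty slice.
  r=cv2.minAreaRect(Q[m][:,:2].astype(np.float32));print(n,m.sum(),np.round(r[0],4),np.round(r[1],3),round(r[2],1),Q[m,2].mean().round(4))
  ret = ret.dtype.type(ret / rcount)
```

Call:
drive_tool:
  motion:
    - {"x":-2,"y":4,"z":0,"roll":0,"gripper":0.5}
    - {"x":-4,"y":9,"z":0,"roll":-0.03,"gripper":0.5}
    - {"x":-6,"y":14,"z":0,"roll":-0.03,"gripper":0.5}
    - {"x":-8,"y":19,"z":0,"roll":-0.03,"gripper":0.5}
    - {"x":-10,"y":24,"z":0,"roll":-0.03,"gripper":0.5}
    - {"x":-12,"y":29,"z":0,"roll":-0.03,"gripper":0.5}
    - {"x":-13.1,"y":31.2,"z":0,"roll":-0.03,"gripper":0.5}
    - {"x":-13.1,"y":31.2,"z":-4,"roll":-0.03,"gripper":0.5}
    - {"x":-13.1,"y":31.2,"z":-8,"roll":-0.03,"gripper":0.5}
    - {"x":-13.1,"y":31.2,"z":-9,"roll":-0.03,"gripper":0.5}

```text
t: 20.3
ee_pos: [0.4634, 0.2682, 0.1025]
ee_rot: [-2.102, -2.328, 0.013]
contact_force: [0.3, 0.2, -0.6]
grip_width: 0.026
```

```bash
python3 - <<'E'
from h import *
d=shot("side");X=cloud(d);Q=X.reshape(-1,3);b=d["color"].reshape(-1,3).astype(int)
m=(b[:,2]-b[:,0]>40)&(Q[:,0]>.425)&(Q[:,0]<.52)&(Q[:,1]>.17)&(Q[:,1]<.37)&(Q[:,2]>.0)&(Q[:,2]<.12)
r=cv2.minAreaRect(Q[m][:,:2].astype(np.float32));print(m.sum(),r,np.percentile(Q[m,2],[5,50,95]),manip.sense()["contact_force"])
E
```

```text
754 ((0.4587802588939667, 0.30602967739105225), (0.06494835764169693, 0.05684307962656021), 5.767971515655518) [0.06452991 0.06729285 0.0693698 ] [-1.26411918 -1.01651678 -2.29627208]
```

Call:
drive_tool:
  motion:
    - {"x":0,"y":0,"z":-2,"roll":0,"gripper":0.5}
    - {"x":0,"y":0,"z":-4,"roll":0,"gripper":0.5}
    - {"x":0,"y":0,"z":-5.2,"roll":0,"gripper":0.5}
    - {"x":0,"y":0,"z":-5.6,"roll":0,"gripper":0.5}
    - {"x":0,"y":0,"z":-5.6,"roll":0,"gripper":0.5}

```text
t: 20.98
ee_pos: [0.4638, 0.2684, 0.0467]
ee_rot: [-2.102, -2.328, 0.012]
contact_force: [-0.4, -0.6, -0.5]
grip_width: 0.0259
```

Call:
drive_tool:
  motion:
    - {"x":0,"y":0,"z":0,"roll":0,"gripper":3.5}
    - {"x":0,"y":0,"z":0,"roll":0,"gripper":4.5}
    - {"x":0,"y":0,"z":0,"roll":0,"gripper":5.0}
    - {"x":0,"y":0,"z":3,"roll":0,"gripper":5.2}
    - {"x":0,"y":0,"z":8,"roll":0,"gripper":5.5}
    - {"x":0,"y":-2,"z":12,"roll":0,"gripper":5.5}
    - {"x":2,"y":-8,"z":14,"roll":0,"gripper":5.5}
    - {"x":4,"y":-14,"z":14,"roll":-0.08,"gripper":5.5}
    - {"x":6,"y":-20,"z":14,"roll":-0.16,"gripper":5.5}
    - {"x":7,"y":-26,"z":14,"roll":-0.24,"gripper":5.5}

```text
t: 22.22
ee_pos: [0.5339, 0.0097, 0.1872]
ee_rot: [-2.368, -2.056, 0.009]
contact_force: [1.5, 0.6, 0.5]
grip_width: 0.055
```

Call:
drive_tool:
  motion:
    - {"x":0,"y":-5,"z":0,"roll":-0.06,"gripper":5.5}
    - {"x":0,"y":-10,"z":0,"roll":-0.1,"gripper":5.5}
    - {"x":0,"y":-15,"z":0,"roll":-0.1,"gripper":5.5}
    - {"x":0,"y":-18,"z":0,"roll":-0.1,"gripper":5.5}
    - {"x":0,"y":-18,"z":0,"roll":-0.1,"gripper":5.5}

```text
t: 22.85
ee_pos: [0.5338, -0.1719, 0.1873]
ee_rot: [-2.47, -1.932, 0.009]
contact_force: [-0.1, 0.4, -0.5]
grip_width: 0.0547
```

```bash
python3 tray.py; python3 lev.py 2>/dev/null| grep top
```

```text
[ 0.5338 -0.1719  0.1873] [-0.1  0.4 -0.5] 0.054711695507112905
lo board 629 [0.3778 0.263 ] [0.066 0.122] 6.0 0.0098
lo sink 74 [0.3771 0.2625] [0.026 0.042] 2.7 0.0489
hi board 607 [0.462  0.2722] [0.066 0.122] 5.7 0.0096
hi sink 94 [0.4891 0.2811] [0.093 0.043] 20.1 0.0496
traydark 784 [0.42   0.2702] [0.172 0.159] 5.7 0.0068
newsink 52 [ 0.5589 -0.3603] [0.116 0.026] 76.8 0.0449
newboard 191 [ 0.5647 -0.3371] [0.058 0.062] 76.7 0.0067
top front L 73 top z 0.077 y@top 0.1061 ymax 0.1127
top front R 0  y@top nan ymax 
top back L 72 top z 0.077 y@top 0.1061 ymax 0.1129
top back R 10 top z 0.072 y@top 0.1123 ymax 0.1127
side front L 82 top z 0.076 y@top 0.1109 ymax 0.1159
side front R 106 top z 0.076 y@top 0.1014 ymax 0.1056
side back L 89 top z 0.076 y@top 0.1114 ymax 0.1163
side back R 110 top z 0.076 y@top 0.1014 ymax 0.1075
```

```bash
cat > nb.py <<'E'
from h import *
d=shot("side");X=cloud(d);Q=X.reshape(-1,3);b=d["color"].reshape(-1,3).astype(int)
n=(Q[:,0]>.48)&(Q[:,0]<.68)&(Q[:,1]<-.2)&(Q[:,1]>-.42)
for nm,m in(("board",n&(b[:,2]-b[:,0]>40)&(Q[:,2]>.003)&(Q[:,2]<.012)),("sink",n&(Q[:,2]>.041)&(Q[:,2]<.05))):
    r=cv2.minAreaRect(Q[m][:,:2].astype(np.float32));print(nm,m.sum(),np.round(r[0],4),np.round(r[1],3),r[2])
E
python3 nb.py
```

```text
board 395 [ 0.5719 -0.3044] [0.123 0.065] 76.158447265625
sink 75 [ 0.5634 -0.3497] [0.133 0.027] 78.98149871826172
```

Call:
drive_tool:
  motion:
    - {"x":1.5,"y":-5,"z":0,"roll":0,"gripper":5.5}
    - {"x":3,"y":-10,"z":-1,"roll":0,"gripper":5.5}
    - {"x":3.7,"y":-13.5,"z":-4,"roll":0,"gripper":5.5}
    - {"x":3.7,"y":-13.5,"z":-9,"roll":0,"gripper":5.5}
    - {"x":3.7,"y":-13.5,"z":-13.5,"roll":0,"gripper":5.5}
    - {"x":3.7,"y":-13.5,"z":-14.5,"roll":0,"gripper":5.5}
    - {"x":3.7,"y":-13.5,"z":-14.5,"roll":0,"gripper":5.5}

```text
t: 23.92
ee_pos: [0.5713, -0.3039, 0.0427]
ee_rot: [-2.466, -1.937, 0.009]
contact_force: [0.4, 0.5, 0.7]
grip_width: 0.0549
```

Call:
drive_tool:
  motion:
    - {"x":0,"y":0,"z":0,"roll":0,"gripper":1.5}
    - {"x":0,"y":0,"z":0,"roll":0,"gripper":0.5}
    - {"x":0,"y":0,"z":0,"roll":0,"gripper":0.5}
    - {"x":0,"y":0,"z":0,"roll":0,"gripper":0.5}
    - {"x":0,"y":0,"z":0,"roll":0,"gripper":0.5}
    - {"x":0,"y":0,"z":2,"roll":0,"gripper":0.5}
    - {"x":0,"y":0,"z":6,"roll":0,"gripper":0.5}
    - {"x":0,"y":0,"z":10,"roll":0,"gripper":0.5}
    - {"x":0,"y":0,"z":12,"roll":0,"gripper":0.5}

```text
t: 25.05
ee_pos: [0.5719, -0.3043, 0.1658]
ee_rot: [-2.468, -1.939, 0.007]
contact_force: [0.4, 0.0, -1.5]
grip_width: 0.026
```

```bash
cat > held.py <<'E'
from h import *
s=manip.sense();p=s["ee_pos"];print(p.round(4),s["contact_force"].round(1),s["grip_width"])
for n in("side","top"):
    d=shot(n);X=cloud(d);Q=X.reshape(-1,3);b=d["color"].reshape(-1,3).astype(int)
    m=(b[:,2]-b[:,0]>40)&(abs(Q[:,0]-p[0])<.09)&(abs(Q[:,1]-p[1])<.11)&(Q[:,2]>p[2]-.06)&(Q[:,2]<p[2]-.02)
    if m.sum()<20: print(n,m.sum());continue
    r=cv2.minAreaRect(Q[m][:,:2].astype(np.float32));print(n,m.sum(),np.round(r[0],4),np.round(r[1],3),r[2],np.percentile(Q[m,2],[5,50,95]).round(4))
E
python3 held.py
```

```text
[ 0.5719 -0.3043  0.1658] [ 0.4  0.  -1.5] 0.02603474831761374
side 286 [ 0.5721 -0.3031] [0.122 0.061] 77.53040313720703 [0.1272 0.1294 0.1315]
top 22 [ 0.5994 -0.2601] [0.008 0.025] 72.11585235595703 [0.1273 0.131  0.1341]
```

Call:
drive_tool:
  motion:
    - {"x":-1,"y":3,"z":1,"roll":0.1,"gripper":0.5}
    - {"x":-2,"y":8,"z":2,"roll":0.2,"gripper":0.5}
    - {"x":-4,"y":13,"z":2,"roll":0.3,"gripper":0.5}
    - {"x":-6,"y":18,"z":1,"roll":0.366,"gripper":0.5}
    - {"x":-7.0,"y":23,"z":0,"roll":0.366,"gripper":0.5}
    - {"x":-7.06,"y":25.65,"z":-1,"roll":0.366,"gripper":0.5}
    - {"x":-7.06,"y":25.65,"z":-3,"roll":0.366,"gripper":0.5}
    - {"x":-7.06,"y":25.65,"z":-4,"roll":0.366,"gripper":0.5}
    - {"x":-7.06,"y":25.65,"z":-4,"roll":0.366,"gripper":0.5}

```text
t: 26.28
ee_pos: [0.5008, -0.048, 0.124]
ee_rot: [-2.074, -2.355, 0.01]
contact_force: [-0.4, 0.8, -2.4]
grip_width: 0.0259
```

```bash
cat > fit.py <<'E'
from h import *
import sys
s=manip.sense();p=s["ee_pos"];print(p.round(4),s["ee_rot"].round(3),s["contact_force"].round(1),s["grip_width"])
a=.1265;R=np.array([[np.cos(a),-np.sin(a)],[np.sin(a),np.cos(a)]])
print("tcp jig", ((p[:2]-[.5458,-.0431])@R).round(4))
for n in("side","top"):
    d=shot(n);X=cloud(d);Q=X.reshape(-1,3);b=d["color"].reshape(-1,3).astype(int)
    l=(Q[:,:2]-[.5458,-.0431])@R
    if len(sys.argv)>1: save(d,n+sys.argv[1],(205,140,315,240) if n=="top" else (195,180,340,310),4)
    j=(Q[:,2]>.014)&(Q[:,2]<.03)&(abs(l)<.14).all(1)
    r=cv2.minAreaRect(l[j].astype(np.float32));print(n,"jig",j.sum(),np.round(r[0],4),np.round(r[1],3),round(r[2],2), "pct",np.percentile(l[j],[.5,99.5],axis=0).round(4).tolist())
    m=(b[:,2]-b[:,0]>40)&(abs(l[:,0]+.046)<.06)&(abs(l[:,1])<.09)&(Q[:,2]>.035)&(Q[:,2]<p[2]-.02)
    if m.sum()>20:
        r=cv2.minAreaRect(l[m].astype(np.float32));print(n,"board",m.sum(),np.round(r[0],4),np.round(r[1],3),round(r[2],2),"z",np.percentile(Q[m,2],[5,50,95]).round(4),"pct",np.percentile(l[m],[.5,99.5],axis=0).round(4).tolist())
    f=(abs(l[:,0]-.046)<.045)&(abs(l[:,1])<.075)&(Q[:,2]>.0485)&(Q[:,2]<.056)
    if f.sum()>5: print(n,"back posts",f.sum(),np.c_[l[f].min(0),l[f].max(0)].round(4).tolist())
    f=(abs(l[:,0]+.046)<.045)&(abs(l[:,1])<.075)&(Q[:,2]>.0485)&(Q[:,2]<.056)
    if f.sum()>5: print(n,"front posts",f.sum(),np.c_[l[f].min(0),l[f].max(0)].round(4).tolist())
E
python3 fit.py 3
```

```text
[ 0.5008 -0.048   0.124 ] [-2.074 -2.355  0.01 ] [-0.4  0.8 -2.4] 0.025890286391354184
tcp jig [-0.0453  0.0008]
side jig 3127 [0.0017 0.0034] [0.201 0.223] 0.14 pct [[-0.0968, -0.1048], [0.1017, 0.1136]]
side board 478 [-0.0454  0.0115] [0.065 0.098] 0.68 z [0.0843 0.0872 0.0893] pct [[-0.0761, -0.033], [-0.0139, 0.0604]]
side back posts 231 [[0.0074, 0.0872], [-0.0745, 0.0744]]
side front posts 128 [[-0.0838, -0.0052], [-0.0651, 0.0737]]
top jig 1094 [ 0.     -0.0003] [0.2  0.22] 0.0 pct [[-0.0993, -0.1095], [0.0996, 0.1092]]
top back posts 52 [[0.0431, 0.0846], [-0.0727, 0.0675]]
```

View pics/side3.png

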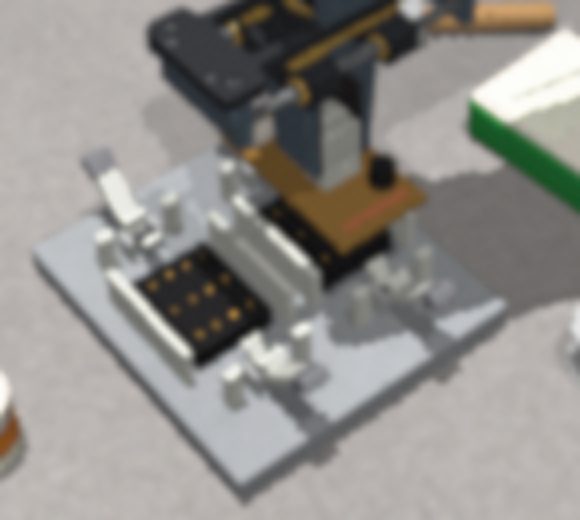

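Call:
drive_tool:
  motion:
    - {"x":0.03,"y":0.31,"z":-0.8,"roll":0,"gripper":0.5}
    - {"x":0.03,"y":0.31,"z":-1.8,"roll":0,"gripper":0.5}
    - {"x":0.03,"y":0.31,"z":-2.5,"roll":0,"gripper":0.5}
    - {"x":0.03,"y":0.31,"z":-2.6,"roll":0,"gripper":0.5}

```text
t: 26.88
ee_pos: [0.5015, -0.0451, 0.0985]
ee_rot: [-2.075, -2.355, 0.009]
contact_force: [-0.2, 0.4, -1.8]
grip_width: 0.0261
```

```bash
python3 fit.py 4; python3 - <<'E'
import cv2,numpy as np
a=cv2.imread("pics/side4.png");cv2.imwrite("pics/side4z.png",cv2.resize(a[80:380,180:480],None,fx=2.6,fy=1.95))
E
```

```text
[ 0.5015 -0.0451  0.0985] [-2.075 -2.355  0.009] [-0.2  0.4 -1.8] 0.02609587814923809
tcp jig [-0.0442  0.0036]
side jig 2999 [0.0017 0.003 ] [0.201 0.223] 0.17 pct [[-0.0967, -0.105], [0.1018, 0.1137]]
side board 462 [-0.0439  0.0166] [0.064 0.095] 1.27 z [0.0592 0.0617 0.0638] pct [[-0.075, -0.0286], [-0.0129, 0.0634]]
side back posts 222 [[0.007, 0.0868], [-0.0741, 0.0742]]
side front posts 117 [[-0.0859, -0.0046], [-0.0629, 0.0747]]
top jig 1226 [-0.0001 -0.    ] [0.22  0.199] 89.97 pct [[-0.0991, -0.1096], [0.0993, 0.1091]]
top back posts 58 [[0.04, 0.0851], [-0.0721, 0.0677]]
top front posts 8 [[-0.0749, -0.0432], [-0.0743, -0.063]]
```

View pics/side4z.png

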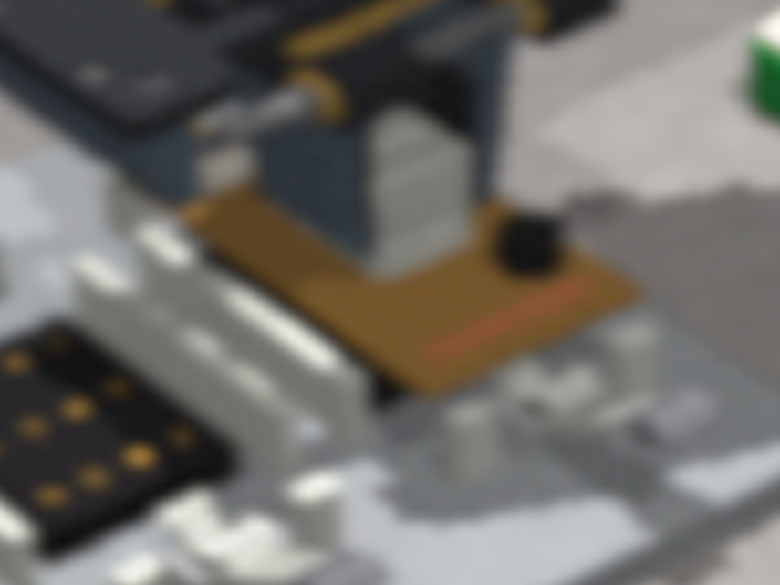

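```bash
python3 - <<'E'
from h import *
a=.1265;R=np.array([[np.cos(a),-np.sin(a)],[np.sin(a),np.cos(a)]])
for n in("side","top"):
    Q=np.load(n+"0.npy").reshape(-1,3)
    b=np.load(n+"0c.npy").reshape(-1,3).astype(int);l=(Q[:,:2]-[.5458,-.0431])@R
    for nm,x0 in(("front",-.046),("back",.046)):
        m=(b[:,2]-b[:,0]>40)&(abs(l[:,0]-x0)<.05)&(abs(l[:,1])<.09)&(Q[:,2]>.035)&(Q[:,2]<.06)
        r=cv2.minAreaRect(l[m].astype(np.float32));print(n,nm,m.sum(),np.round(r[0],4),np.round(r[1],3),round(r[2],2),"pct",np.percentile(l[m],[.5,99.5],axis=0).round(4).tolist(),np.median(Q[m,2]))
E
```

```text
side front 526 [-0.0447  0.002 ] [0.069 0.128] 2.77 pct [[-0.0768, -0.057], [-0.0103, 0.0638]] 0.04480428763456945
side back 588 [0.0485 0.0012] [0.067 0.123] 0.1 pct [[0.0158, -0.0577], [0.0813, 0.0623]] 0.044711528107473086
top front 581 [-0.0441 -0.0005] [0.062 0.119] 1.07 pct [[-0.0751, -0.0587], [-0.014, 0.0576]] 0.043905328359316265
top back 551 [0.0475 0.0002] [0.063 0.119] 0.04 pct [[0.0166, -0.0583], [0.0776, 0.0577]] 0.04399123683502926
```

Call:
drive_tool:
  motion:
    - {"x":0,"y":0,"z":-0.4,"roll":0,"gripper":0.5}
    - {"x":0,"y":0,"z":-0.7,"roll":0,"gripper":0.5}
    - {"x":0,"y":0,"z":-0.9,"roll":0,"gripper":0.5}
    - {"x":0,"y":0,"z":-1.0,"roll":0,"gripper":0.5}

```text
t: 27.48
ee_pos: [0.5019, -0.0451, 0.0891]
ee_rot: [-2.075, -2.355, 0.008]
contact_force: [-3.9, -0.3, 10.0]
grip_width: 0.0259
```

```bash
python3 fit.py | grep -v jig; python3 -c "
from h import *
print(manip.sense()['moment'].round(2),manip.sense()['ee_pos'])"
```

```text
[ 0.5019 -0.0451  0.0891] [-2.075 -2.355  0.008] [-3.9 -0.3 10. ] 0.025920130198015732
side board 430 [-0.0428  0.004 ] [0.062 0.119] 1.19 z [0.05   0.0525 0.0547] pct [[-0.0746, -0.0286], [-0.013, 0.0634]]
side back posts 228 [[0.0073, 0.0873], [-0.075, 0.0747]]
side front posts 636 [[-0.0841, -0.0049], [-0.0553, 0.0743]]
top back posts 62 [[0.0376, 0.085], [-0.0718, 0.0678]]
top front posts 9 [[-0.0777, -0.0139], [-0.0663, -0.0485]]
[-0.08  0.47 -0.  ] [ 0.50185408 -0.04512696  0.08918768]
```

Underside rests at about 0.0465 with 10 N, so the board is on the raised toes, inside the guides. Release, then swing the front levers inward.

Call:
drive_tool:
  motion:
    - {"x":0,"y":0,"z":0,"roll":0,"gripper":3.2}
    - {"x":0,"y":0,"z":0,"roll":0,"gripper":4}
    - {"x":0,"y":0,"z":0,"roll":0,"gripper":4.5}
    - {"x":0,"y":0,"z":2,"roll":0,"gripper":4.5}
    - {"x":0,"y":0,"z":6,"roll":0,"gripper":4.5}
    - {"x":-0.8,"y":5,"z":7,"roll":0,"gripper":0}
    - {"x":-1.7,"y":10,"z":7,"roll":0,"gripper":0}
    - {"x":-1.7,"y":13.4,"z":6,"roll":0,"gripper":0}
    - {"x":-1.7,"y":13.4,"z":4,"roll":0,"gripper":0}
    - {"x":-1.7,"y":13.4,"z":4,"roll":0,"gripper":0}

```text
t: 28.82
ee_pos: [0.484, 0.089, 0.1283]
ee_rot: [-2.073, -2.355, 0.011]
contact_force: [-0.6, -0.2, 0.3]
grip_width: 0.0002
```

```bash
python3 fit.py | grep board; python3 lev.py 2>/dev/null | grep front
```

```text
side board 395 [-0.0263 -0.004 ] [0.136 0.052] 74.91 z [0.0503 0.0528 0.0557] pct [[-0.0644, -0.0579], [-0.0122, 0.0624]]
top board 584 [-0.0455 -0.0007] [0.119 0.062] 89.84 z [0.0473 0.0518 0.0563] pct [[-0.0754, -0.0595], [-0.0148, 0.0583]]
top front L 43 top z 0.069 y@top 0.0949 ymax 0.0982
top front R 68 top z 0.076 y@top 0.1055 ymax 0.1127
side front L 44 top z 0.078 y@top 0.1106 ymax 0.1157
side front R 104 top z 0.077 y@top 0.1003 ymax 0.1053
```

Call:
drive_tool:
  motion:
    - {"x":0,"y":0,"z":-2,"roll":0,"gripper":0}
    - {"x":0,"y":0,"z":-4.3,"roll":0,"gripper":0}
    - {"x":0.1,"y":-0.8,"z":-4.3,"roll":0,"gripper":0}
    - {"x":0.2,"y":-1.6,"z":-4.3,"roll":0,"gripper":0}
    - {"x":0.3,"y":-2.4,"z":-4.3,"roll":0,"gripper":0}
    - {"x":0.4,"y":-3.2,"z":-4.3,"roll":0,"gripper":0}
    - {"x":0.5,"y":-4.0,"z":-4.3,"roll":0,"gripper":0}
    - {"x":0.55,"y":-4.5,"z":-4.3,"roll":0,"gripper":0}
    - {"x":0.6,"y":-4.9,"z":-4.3,"roll":0,"gripper":0}

```text
t: 30.15
ee_pos: [0.4911, 0.0407, 0.087]
ee_rot: [-2.078, -2.351, 0.005]
contact_force: [-5.8, 58.8, 9.8]
grip_width: 0.0006
```

Call:
drive_tool:
  motion:
    - {"x":-0.1,"y":1.0,"z":0,"roll":0,"gripper":0}
    - {"x":-0.3,"y":3.0,"z":3,"roll":0,"gripper":0}
    - {"x":-0.5,"y":5.0,"z":6,"roll":0,"gripper":0}

```text
t: 30.52
ee_pos: [0.4857, 0.0911, 0.1474]
ee_rot: [-2.077, -2.35, 0.006]
contact_force: [0.2, -0.4, -0.2]
grip_width: 0.0005
```

```bash
python3 fit.py 5| grep board; python3 lev.py 2>/dev/null | grep front;python3 - <<'E'
import cv2
a=cv2.imread("pics/side5.png");print(a.shape);cv2.imwrite("pics/side5z.png",cv2.resize(a[80:400,140:500],None,fx=2.1,fy=1.8))
E
```

```text
side board 488 [-0.0317 -0.0015] [0.133 0.06 ] 77.98 z [0.0421 0.0475 0.0543] pct [[-0.0676, -0.0586], [-0.0126, 0.0628]]
top board 537 [-0.0445 -0.0007] [0.061 0.117] 0.32 z [0.0402 0.0475 0.055 ] pct [[-0.0749, -0.0588], [-0.0149, 0.0572]]
top front L 23 top z 0.098 y@top 0.067 ymax 0.0718
top front R 73 top z 0.077 y@top 0.106 ymax 0.113
side front L 17 top z 0.068 y@top 0.0714 ymax 0.0736
side front R 100 top z 0.077 y@top 0.1017 ymax 0.1052
(520, 580, 3)
```

View pics/side5z.png

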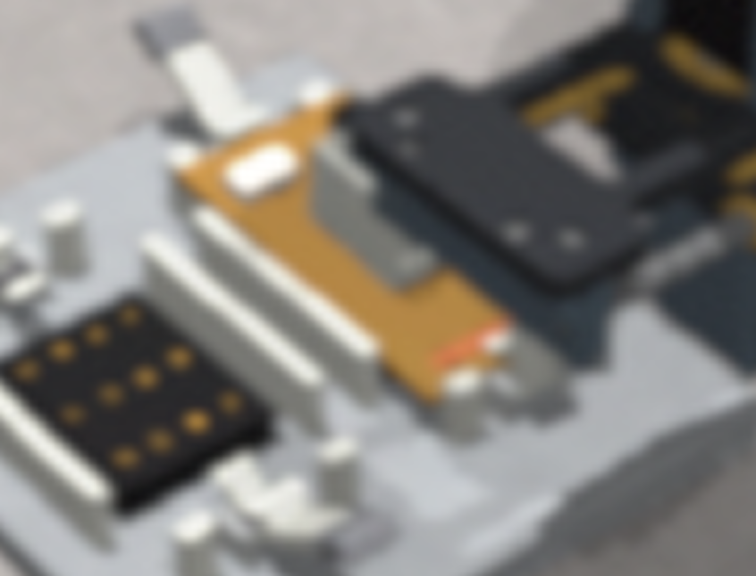

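Call:
drive_tool:
  motion:
    - {"x":0.4,"y":-4,"z":1,"roll":0,"gripper":0}
    - {"x":1,"y":-10,"z":1,"roll":0,"gripper":0}
    - {"x":1.8,"y":-15.5,"z":1,"roll":0,"gripper":0}
    - {"x":2.6,"y":-21,"z":1,"roll":0,"gripper":0}
    - {"x":3.3,"y":-26.5,"z":0,"roll":0,"gripper":0}
    - {"x":3.4,"y":-27.8,"z":-1,"roll":0,"gripper":0}
    - {"x":3.4,"y":-27.8,"z":-4,"roll":0,"gripper":0}
    - {"x":3.4,"y":-27.8,"z":-6.2,"roll":0,"gripper":0}
    - {"x":3.4,"y":-27.8,"z":-6.2,"roll":0,"gripper":0}

```text
t: 31.85
ee_pos: [0.5183, -0.1864, 0.0828]
ee_rot: [-2.074, -2.349, 0.006]
contact_force: [0.5, -0.9, -0.0]
grip_width: 0.0005
```

Call:
drive_tool:
  motion:
    - {"x":-0.1,"y":0.8,"z":0,"roll":0,"gripper":0}
    - {"x":-0.2,"y":1.6,"z":0,"roll":0,"gripper":0}
    - {"x":-0.3,"y":2.4,"z":0,"roll":0,"gripper":0}
    - {"x":-0.4,"y":3.2,"z":0,"roll":0,"gripper":0}
    - {"x":-0.5,"y":3.9,"z":0,"roll":0,"gripper":0}
    - {"x":-0.55,"y":4.3,"z":0,"roll":0,"gripper":0}

```text
t: 32.6
ee_pos: [0.5126, -0.1428, 0.0828]
ee_rot: [-2.073, -2.349, 0.007]
contact_force: [-0.2, -1.3, 0.8]
grip_width: 0.0005
```

Call:
drive_tool:
  motion:
    - {"x":-0.03,"y":0.25,"z":0,"roll":0,"gripper":0}
    - {"x":-0.05,"y":0.45,"z":0,"roll":0,"gripper":0}
    - {"x":-0.05,"y":0.5,"z":0,"roll":0,"gripper":0}

```text
t: 32.98
ee_pos: [0.512, -0.1377, 0.0827]
ee_rot: [-2.073, -2.349, 0.007]
contact_force: [-1.3, -0.0, -0.5]
grip_width: 0.0007
```

Call:
drive_tool:
  motion:
    - {"x":-0.02,"y":0.15,"z":0,"roll":0,"gripper":0}
    - {"x":-0.03,"y":0.25,"z":0,"roll":0,"gripper":0}
    - {"x":-0.03,"y":0.3,"z":0,"roll":0,"gripper":0}

```text
t: 33.35
ee_pos: [0.5119, -0.1356, 0.0828]
ee_rot: [-2.073, -2.351, 0.008]
contact_force: [-1.0, -16.2, -1.5]
grip_width: 0.0004
```

Call:
drive_tool:
  motion:
    - {"x":0.1,"y":-1.0,"z":0,"roll":0,"gripper":0}
    - {"x":0.4,"y":-3,"z":4,"roll":0,"gripper":0}
    - {"x":0.4,"y":-4,"z":12,"roll":0,"gripper":0}
    - {"x":0.6,"y":-9,"z":16,"roll":0,"gripper":0}
    - {"x":0.6,"y":-14,"z":16,"roll":0,"gripper":0}

```text
t: 33.98
ee_pos: [0.5191, -0.277, 0.2466]
ee_rot: [-2.075, -2.356, 0.006]
contact_force: [0.0, -0.1, -0.4]
grip_width: 0.0006
```

```bash
python3 fit.py 6| grep board; python3 lev.py 2>/dev/null | grep front;python3 - <<'E'
import cv2,numpy as np
from h import *
a=cv2.imread("pics/side6.png");cv2.imwrite("pics/side6z.png",cv2.resize(a[80:400,140:500],None,fx=2.1,fy=1.8))
R=np.array([[np.cos(.1265),-np.sin(.1265)],[np.sin(.1265),np.cos(.1265)]])
for n in("top","side"):
  for t in("0",""):
    Q=np.load(n+t+".npy").reshape(-1,3);l=(Q[:,:2]-[.5458,-.0431])@R
    m=(abs(l[:,0]+.045)<.02)
    for s in(-1,1):
        k=m&(abs(l[:,1]*s-.045)<.012)&(Q[:,2]>.03)&(Q[:,2]<.06);q=m&(abs(l[:,1])<.015)&(Q[:,2]>.075)&(Q[:,2]<.1)&(abs(l[:,0]+.045)<.01)
        print(n,t or "now",s,np.median(Q[k,2]).round(4),"sink",np.median(Q[q,2]).round(4))
E
```

```text
side board 508 [-0.0452  0.0066] [0.139 0.071] 88.71 z [0.0426 0.0448 0.0504] pct [[-0.078, -0.0583], [-0.0109, 0.0724]]
top board 578 [-0.0464 -0.0017] [0.063 0.118] 1.17 z [0.0399 0.0443 0.0496] pct [[-0.0778, -0.0598], [-0.016, 0.0566]]
top front L 23 top z 0.098 y@top 0.0643 ymax 0.0719
top front R 26 top z 0.098 y@top 0.067 ymax 0.0707
side front L 103 top z 0.096 y@top 0.0709 ymax 0.075
side front R 34 top z 0.096 y@top 0.0651 ymax 0.0698
top 0 -1 0.0457 sink 0.0829
top 0 1 0.0442 sink 0.0829
top now -1 0.0447 sink 0.0828
top now 1 0.0446 sink 0.0828
side 0 -1 0.0465 sink 0.0837
side 0 1 0.0448 sink 0.0837
side now -1 0.047 sink 0.0835
side now 1 0.0448 sink 0.0835
```

View pics/side6z.png

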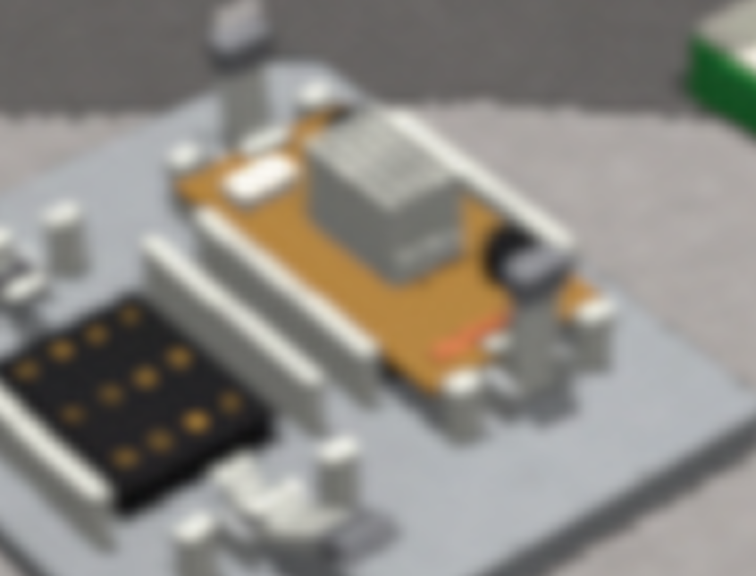

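Front board is seated: surface and sink heights match the original locked board (0.0446 and 0.0828), and both levers are upright. Last comes the breaker handle, so I measure it in both cameras.

```bash
python3 - <<'E'
from h import *
a=-.113;R=np.array([[np.cos(a),-np.sin(a)],[np.sin(a),np.cos(a)]])
print(manip.sense()["q"].round(2))
for n in("top","side"):
    d=shot(n);Q=cloud(d).reshape(-1,3);l=(Q[:,:2]-[.597,.2812])@R
    m=(abs(l)<.065).all(1)&(Q[:,2]>.03)&(Q[:,2]<.0525)&(l[:,0]>-.047);r=cv2.minAreaRect(l[m].astype(np.float32));print(n,"box",np.round(r[0],4),np.round(r[1],4),r[2])
    k=(l[:,0]>-.1)&(l[:,0]<-.048)&(l[:,1]>0)&(l[:,1]<.05)&(Q[:,2]>.04)&(Q[:,2]<.07)
    print(n,"knob",k.sum(),np.percentile(l[k],[1,50,99],axis=0).round(4).tolist(),np.percentile(Q[k,2],[5,50,95]).round(4))
    k&=(l[:,0]<-.06);print(np.percentile(l[k],[1,50,99],axis=0).round(4).tolist(),Q[k].mean(0).round(4))
E
```

```text
[-0.53  0.2   1.96 -0.    0.99 -0.65]
top box [0.0007 0.0007] [0.0946 0.0922] 0.035871975123882294
top knob 63 [[-0.0805, 0.0123], [-0.0658, 0.0191], [-0.0482, 0.0268]] [0.0495 0.0557 0.0607]
[[-0.0806, 0.0122], [-0.071, 0.0178], [-0.061, 0.0269]] [0.5284 0.3076 0.0562]
side box [-0.0004  0.0046] [0.0911 0.092 ] 88.59324645996094
side knob 141 [[-0.0797, 0.0177], [-0.0636, 0.0262], [-0.0485, 0.0311]] [0.0499 0.0572 0.0601]
[[-0.0799, 0.0187], [-0.0689, 0.0263], [-0.0602, 0.0312]] [0.5311 0.3149 0.0571]
```

Call:
drive_tool:
  motion:
    - {"x":0,"y":5,"z":0,"roll":0.15,"gripper":0}
    - {"x":0,"y":11,"z":0,"roll":0.3,"gripper":0}
    - {"x":0,"y":17,"z":0,"roll":0.45,"gripper":0}
    - {"x":0,"y":23,"z":0,"roll":0.6,"gripper":0}
    - {"x":0,"y":29,"z":0,"roll":0.75,"gripper":1}
    - {"x":0,"y":35,"z":0,"roll":0.9,"gripper":2}
    - {"x":0,"y":41,"z":0,"roll":1.05,"gripper":4}
    - {"x":0.5,"y":47,"z":0,"roll":1.2,"gripper":4}
    - {"x":1,"y":53,"z":0,"roll":1.33,"gripper":4}
    - {"x":1.05,"y":58.5,"z":-3,"roll":1.33,"gripper":4}

```text
t: 35.52
ee_pos: [0.5279, 0.3135, 0.2132]
ee_rot: [-0.175, -3.136, 0.012]
contact_force: [0.5, 0.3, 0.5]
grip_width: 0.0399
```

Call:
drive_tool:
  motion:
    - {"x":0.17,"y":-0.5,"z":-4,"roll":0,"gripper":4}
    - {"x":0.17,"y":-0.5,"z":-8,"roll":0,"gripper":4}
    - {"x":0.17,"y":-0.5,"z":-12,"roll":0,"gripper":4}
    - {"x":0.17,"y":-0.5,"z":-15,"roll":0,"gripper":4}
    - {"x":0.17,"y":-0.5,"z":-15.6,"roll":0,"gripper":4}
    - {"x":0.17,"y":-0.5,"z":-15.6,"roll":0,"gripper":4}

```text
t: 36.28
ee_pos: [0.5292, 0.3089, 0.0575]
ee_rot: [-0.174, -3.135, 0.012]
contact_force: [-0.1, -0.0, -0.0]
grip_width: 0.0402
```

Call:
drive_tool:
  motion:
    - {"x":0,"y":0,"z":0,"roll":0,"gripper":2}
    - {"x":0,"y":0,"z":0,"roll":0,"gripper":1}
    - {"x":0,"y":0,"z":0,"roll":0,"gripper":0.5}
    - {"x":0,"y":0,"z":0,"roll":0,"gripper":0.5}
    - {"x":0,"y":0,"z":0,"roll":0,"gripper":0.5}

```text
t: 36.9
ee_pos: [0.53, 0.3117, 0.0588]
ee_rot: [0.175, 3.135, -0.005]
contact_force: [-5.1, 26.1, -0.9]
grip_width: 0.0143
```

Call:
drive_tool:
  motion:
    - {"x":0.1,"y":0.1,"z":1.2,"roll":0,"gripper":0.5}
    - {"x":0.5,"y":0.05,"z":2.3,"roll":0,"gripper":0.5}
    - {"x":1.0,"y":0,"z":3.4,"roll":0,"gripper":0.5}
    - {"x":1.8,"y":-0.1,"z":4.3,"roll":0,"gripper":0.5}
    - {"x":2.75,"y":-0.2,"z":5.05,"roll":0,"gripper":0.5}
    - {"x":3.2,"y":-0.25,"z":5.3,"roll":0,"gripper":0.5}

```text
t: 37.65
ee_pos: [0.5623, 0.3087, 0.1123]
ee_rot: [0.176, 3.136, -0.006]
contact_force: [-6.0, -3.4, 1.9]
grip_width: 0.0137
```

```bash
python3 hc.py
```

```text
37.65 [0.5623 0.3087 0.1123] [-5.99 -3.4   1.85]
-0.1 0   ; -0.09 0   ; -0.08 0   ; -0.07 0   ; -0.06 1 0.095 0.04 0.04; -0.05 16 0.052 0.026 0.039; -0.04 48 0.096 0.024 0.04; -0.03 149 0.12 0.011 0.04; -0.02 111 0.081 0.01 0.039; -0.01 103 0.063 0.01 0.039; -0.0 87 0.054 0.01 0.04; 0.01 92 0.055 0.01 0.04; 0.02 94 0.053 0.01 0.04;
```

Call:
drive_tool:
  motion:
    - {"x":0.6,"y":-0.05,"z":0.25,"roll":0,"gripper":0.5}
    - {"x":1.2,"y":-0.1,"z":0.45,"roll":0,"gripper":0.5}
    - {"x":1.75,"y":-0.2,"z":0.55,"roll":0,"gripper":0.5}
    - {"x":2.4,"y":-0.25,"z":0.65,"roll":0,"gripper":0.5}
    - {"x":2.95,"y":-0.35,"z":0.65,"roll":0,"gripper":0.5}
    - {"x":3.5,"y":-0.4,"z":0.6,"roll":0,"gripper":0.5}
    - {"x":4.0,"y":-0.45,"z":0.5,"roll":0,"gripper":0.5}

```text
t: 38.58
ee_pos: [0.6034, 0.304, 0.1182]
ee_rot: [0.176, 3.136, -0.006]
contact_force: [-4.4, -5.3, 6.4]
grip_width: 0.0137
```

```bash
python3 hc.py
```

```text
38.575 [0.6034 0.304  0.1182] [-4.41 -5.27  6.36]
-0.1 0   ; -0.09 0   ; -0.08 0   ; -0.07 0   ; -0.06 0   ; -0.05 18 0.052 0.016 0.029; -0.04 14 0.053 0.018 0.03; -0.03 4 0.051 0.025 0.031; -0.02 15 0.065 0.024 0.033; -0.01 22 0.099 0.024 0.04; -0.0 63 0.054 0.011 0.04; 0.01 116 0.117 0.01 0.04; 0.02 102 0.129 0.01 0.04;
```

Call:
drive_tool:
  motion:
    - {"x":0,"y":0,"z":0,"roll":0,"gripper":2}
    - {"x":0,"y":0,"z":0,"roll":0,"gripper":3.5}
    - {"x":0,"y":0,"z":0,"roll":0,"gripper":4.0}
    - {"x":0,"y":0,"z":2,"roll":0,"gripper":4}
    - {"x":0,"y":0,"z":6,"roll":0,"gripper":4}
    - {"x":0,"y":0,"z":12,"roll":0,"gripper":4}
    - {"x":-2,"y":5,"z":14,"roll":0,"gripper":4}
    - {"x":-5,"y":11,"z":14,"roll":0,"gripper":4}
    - {"x":-8,"y":17,"z":14,"roll":0,"gripper":4}
    - {"x":-12,"y":23,"z":14,"roll":0,"gripper":4}

```text
t: 39.88
ee_pos: [0.4932, 0.5201, 0.26]
ee_rot: [0.176, 3.134, -0.004]
contact_force: [0.6, 0.1, -0.3]
grip_width: 0.0404
```

```bash
python3 hc.py; python3 tray.py 2>/dev/null|head -5; python3 fit.py 2>/dev/null|grep board; python3 lev.py 2>/dev/null|grep front; python3 -c "
from h import *
a=shot('top');b=shot('side');save(a,'fin_t',s=.7);save(b,'fin_s',s=1)
t=cv2.imread('pics/fin_t.png');s=cv2.imread('pics/fin_s.png')
cv2.imwrite('pics/fin.png',cv2.resize(np.hstack([cv2.resize(a['color'],(560,420))[:, :],s]),(800,300)))
save(b,'fin_s',s=1.4)"
```

```text
39.875 [0.4932 0.5201 0.26  ] [ 0.6   0.06 -0.31]
-0.1 0   ; -0.09 0   ; -0.08 0   ; -0.07 0   ; -0.06 0   ; -0.05 36 0.053 0.011 0.04; -0.04 85 0.053 0.011 0.04; -0.03 83 0.056 0.011 0.039; -0.02 63 0.062 0.011 0.04; -0.01 85 0.107 0.011 0.04; -0.0 153 0.12 0.011 0.039; 0.01 135 0.118 0.01 0.04; 0.02 94 0.053 0.01 0.04; [0.4893 0.5251 0.26  ] [-6.1  4.8 -0.4] 0.03971569848487751
lo board 572 [0.3778 0.2628] [0.064 0.12 ] 5.6 0.0097
lo sink 75 [0.377  0.2622] [0.026 0.042] 3.4 0.0493
hi board 577 [0.4622 0.2727] [0.065 0.122] 5.8 0.0096
hi sink 78 [0.4604 0.2706] [0.026 0.039] 7.1 0.0494
side board 502 [-0.0447  0.0061] [0.065 0.138] 3.74 z [0.0423 0.0448 0.0504] pct [[-0.0775, -0.0578], [-0.0115, 0.0721]]
top board 543 [-0.0459 -0.002 ] [0.118 0.061] 89.57 z [0.0396 0.0438 0.0488] pct [[-0.0759, -0.0594], [-0.0157, 0.0561]]
top front L 24 top z 0.098 y@top 0.0664 ymax 0.0717
top front R 25 top z 0.099 y@top 0.0665 ymax 0.0708
side front L 103 top z 0.096 y@top 0.0694 ymax 0.0764
side front R 30 top z 0.097 y@top 0.0659 ymax 0.0692
```

View pics/fin_s.png

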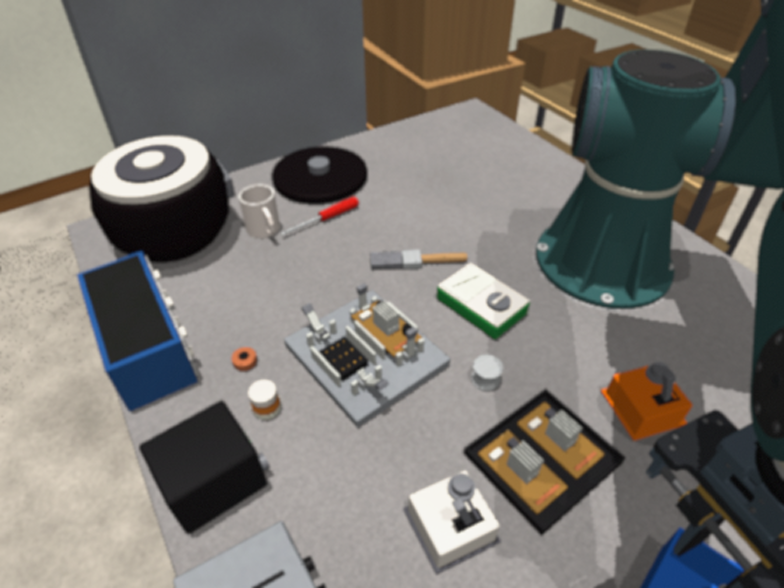

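View pics/fin.png

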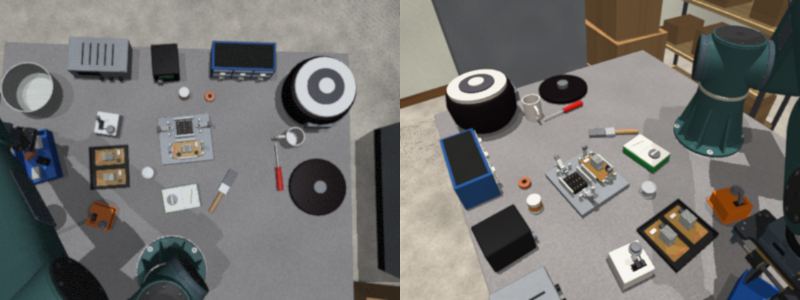

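The last pictures show both finished boards flat in the tray, the waiting board locked in the front bay, the handle up, and the mug and jar standing. I check that nothing is touched, then hand in.

```bash
python3 -c "
from h import *
s=manip.sense();print(s['t'],s['ee_pos'],s['contact_force'].round(1),s['qd'].round(3))
if np.linalg.norm(s['contact_force'])<3: print(manip.finish_job())"
```

```text
40.275 [0.4947794  0.51728757 0.25864343] [-0.4 -0.6 -0.3] [-0.002  0.004  0.001  0.002 -0.003  0.002]
the job is handed in; nothing more can be done
None
```

The job is done and handed in at about 40 s of the 210 s allowed. I got no verdict back.

**What I did**
1. I pressed the white breaker's test button, and the handle dropped.
2. I swung all four levers out and laid both finished boards flat in the tray.
3. I set the only waiting board in the front bay and swung both its levers upright to lock it. The back bay is empty with its levers left out.
4. I lifted the breaker handle until it stayed up.

**Last checks**
- **Tray:** both boards lie flat, with their top faces about 10 mm above the bench.
- **New board:** it sits at the same height as the old locked board to within about 0.5 mm. I did not press it down separately; the levers drew it home.
- **Levers:** both front levers are back at their original upright readings.
- **Handle:** the depth profile matches the one taken before the button was pressed.
- **Bystanders:** the mug, flux jar and orange breaker are undisturbed.
- **Arm:** it was at rest with about zero contact force.

**What disagreed or went hard**
- **Cameras:** they differed by 2–4 mm around the jig, so I fitted the new board against the old board's position in the same camera.
- **Lever forces:** closing the front-left lever peaked at about 59 N on the fingers against its stop. Opening the front-right one reached about 41 N sideways. Both are below the 120 N wrist limit.
- **Late force reading:** about 8 N showed just after the last move while the arm was settling. It was gone at hand-in.

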